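# Clamp the lens barrel and slide on its spacer sleeves

## Robot

A 6-joint arm with a two-finger parallel gripper is mounted at the origin on the work surface. World frame = base frame: x ahead of the robot, y to its left, z up, the work surface at z = 0. Lengths are in m, angles in rad, forces in N, time in s.
With the tool pointing down it reaches from about 0.375 to 0.9 m from the base axis. Payload 3.1 kg.
Tool frame: the origin (TCP) lies at the very end of the fingers, on their centre line; the grasp point (between the pads) lies 19 mm behind it (manip.grasp_offset is the distance from the TCP to the grasp point, in m); y points along the fingers, z is the direction in which the jaws open and shut, and the axes are right-handed (so a half turn about y gives the same grasp; the last joint's range is limited). The gripper opens to 85 mm and grips with 20 to 120 N. Pads are 22 mm wide; open, the fingers measure 114 mm over their backs; the gripper's body (76 mm by 85 mm) begins 54 mm behind the grasp point. The pads swing forward as they close: fully open they stand 13 mm farther back than shut.
Start: joints at [-1.315, 0.527, 1.433, -0, 1.181, -0.178], TCP at [0.263, -0.567, 0.231] pointing down, gripper open.
Joint ranges: [-3.08, 3.08], [-0.75, 2.2], [0.22, 2.44], [-1.43, 4.57], [0, 2.65], [-2.85, 2.85]. Speed limits (rad/s): [2.79, 2.79, 3.14, 3.14, 3.14, 3.14].

## Interface

Orientations are given as a unit quaternion [x, y, z, w].
In Python, from station import manip gives the robot as it stands.
- The arm moves only by the tool apply_moves, never from a script. Its argument "motion" is a list of rows, each a list of 5 numbers: the finger opening in mm, from 0 to 85.4, then the shift along the tool's x, y, z in units of 30 mm (1.0 is 30 mm), then the turn about the tool's y in units of 10 degrees (1.0 is 10 degrees). In form: [[fingers, x, y, z, twist], ...]. A call has 1 to 12 rows; each row is the pose to reach, as a shift and turn from the pose commanded when the call began, along the tool's axes at that moment; what a row does not reach only later rows make up. A row lasts 1/8 s, in which the tool goes at most 62.5 mm and 10.7 degrees, less where a joint would pass 70% of its speed; a pose out of reach is approached as far as the arm can. A call with a gripper value outside its range is refused whole. The fingers move at their own pace and stop on an object; "squeeze" is the grip in N (left out, the last holds). Time passes only in rows, so rows that repeat a pose let the fingers close. It gives the time, the measured TCP pose, the force and the opening at its end, in the units of the state.
- manip.sense(): the state, without advancing time (a new reading comes with each control period).
- manip.snapshot(name): name is "scene" or "top"; returns the picture (480x640x3 uint8, red, green, blue); there is no depth.
- manip.get_calibration(name): a dict with "intrinsics" (3x3 intrinsics, pixels), "dist_coeffs" ([k1, k2, p1, p2, k3] as OpenCV has them; the pictures are not rectified), "extrinsics" (4x4, takes a point from camera to world coordinates). Camera axes: x right, y up, looking along -z (the intrinsics and any distortion apply to the point x, -y, -z); pixel columns grow to the right and rows downward; lengths in m; the calibration is good to about 2 mm. A picture is of the moment at which its call begins. get_calibration takes no time and is no camera call.
- manip.sign_off(): hands the job in, once; it reports no verdict.
The state is a dict: "t": time; "q": joint angles; "qd": joint speeds; "tau": joint torques, N m; "tcp_pos": TCP position; "tool_rot": TCP orientation; "force": force on the tool from outside, world axes, zero at the start; "ft_torque": the same for the moment, N m; "finger_gap": opening from 0.0 (shut) to 1.0 (fully open).
Only numpy, scipy, OpenCV 4.12 (cv2) and the standard library are available. Lean on these libraries where they do the work, as an engineer would, in place of code of your own. Each camera call takes 0.05 s, during which the arm holds its last target.

## Task

Lift the sprung clamp bar, turn it aside on to its park rest, lay the dummy mandrel in the tray, lay the lens barrel gently in the V-cradle in its place (thick end at the end stop, spigot out of the open end) and lower the bar across it again. Only then push every sleeve on to the clamped barrel's spigot, the first home against the shoulder, each next one home against the one before, and let go. Leave the bottle, the jar and the computer mouse where they are.

Things in the scene. Friction and masses are not known exactly. Their poses are not given: they have to be found in the camera images.
- cradle (a point): On the axis of a barrel seated in the clamp fixture, 64 mm above the bench, midway between its two V-blocks (at x = -42, +42 mm, each 16 mm thick, open between for fingers). x: level, out of the open end, where the spigot must point; y: level, the clamp post is on the -y side; z up. Fixed; base 12 mm thick. The V's open upward and centre a 44 mm cylinder. An end stop plate stands at x = -63 mm.
- pivot (a point): Vertical axis of the clamp post (x -46, y -62 mm in the cradle frame), fixed to the fixture, 88 mm above the bench. The clamp bar (white, 16 mm wide, 12 mm thick, underside 86 mm above the bench when clamped) turns and slides up and down on it. The post and raised bar reach at most 150 mm above the bench.
- knob (a point): Middle of the upright round black knob on the free end of the clamp bar, 108 mm from the pivot axis: 22 mm diameter, 44 mm tall, with a 30 mm cap 6 mm thick on top. This point is 24 mm above the bar's top face, 122 mm above the bench when clamped. Grip it from above across its diameter; it may turn in the fingers. Moves with the bar.
- clamp_lift (a joint): Height of the clamp bar in m: 0 = resting on a 44 mm cylinder in the cradle (-0.006 if empty), at most 0.050. Spring and weight press it down with 8 N at 0, 11 N at 0.05; let go, it snaps down. Two keeper pins stop it turning below 0.018; lift 0.035 to 0.045 to turn it. On the park rest it stands at 0.024.
- clamp_swing (a joint): Turn of the clamp bar in rad about the pivot, counter-clockwise from above: 0 = straight across the cradle (from the post along the cradle's +y), range -0.15 to 1.5. A metal pillar beside the post, the park rest, carries the bar from 0.8 to 1.5, best at 1.25. It drops between the keeper pins only within 0.08 of 0. Light friction.
- mandrel_c (a point): Centre of the dummy mandrel, a plain aluminium cylinder, 44 mm diameter, 110 mm long along its x axis, 0.3 kg; at the start it lies clamped in the cradle.
- tray_c (a point): Open steel tray fixed to the bench, outside 140 (its x) by 120 (its y) by 20 mm high, walls 4 mm. This point is the centre of its inner floor, about 4 mm above the bench; x along the long side.
- barrel_c (a point): Lens barrel: centre of its thick black body, on its axis. Body 44 mm diameter, x = -58 to +58 mm on its x axis; then a steel spigot, 26 mm diameter, from x = +58 (the shoulder) to +186 mm, last 10 mm narrower. 0.35 kg, balances near x = +11 mm: grip there. Starts in a fixed low rest on two white V-blocks (x = -42, +42, 16 mm thick), axis 48 mm above the bench, spigot away from the robot.
- barrel_tip (a point): End of the barrel's spigot, on its axis, 186 mm from barrel_c along the barrel's x axis.
- sleeve0_c (a point): Centre of a spacer sleeve: a bare aluminium square block, 48 by 48 mm outside, with an eight-sided bore 30 mm across flats (2 mm clearance all round on the spigot), 40 mm long along its x axis, 0.12 kg. Lies on a side, axis level, 24 mm above the bench; open at both ends, goes on either way round. One of the three sleeves may be absent.
- sleeve1_c (a point): Centre of a spacer sleeve: a bare aluminium square block, 48 by 48 mm outside, with an eight-sided bore 30 mm across flats (2 mm clearance all round on the spigot), 40 mm long along its x axis, 0.12 kg. Lies on a side, axis level, 24 mm above the bench; open at both ends, goes on either way round. One of the three sleeves may be absent.
- sleeve2_c (a point): Centre of a spacer sleeve: a bare aluminium square block, 48 by 48 mm outside, with an eight-sided bore 30 mm across flats (2 mm clearance all round on the spigot), 40 mm long along its x axis, 0.12 kg. Lies on a side, axis level, 24 mm above the bench; open at both ends, goes on either way round. One of the three sleeves may be absent.
- wash_bottle: Bystander: white bottle 60 mm diameter, 110 mm high, origin under its foot. Leave alone.
- jar: Bystander: brown jar 64 mm diameter, 60 mm high, origin under its foot. Leave alone.
- mouse: Bystander: black computer mouse 105 by 62 by 32 mm, origin under its middle. Leave alone.

How it is judged:
On the way, in this order (a step that is already met when the one before it is completed fails the run):
1. the clamp bar is turned aside and stands on its park rest (value of joint clamp_swing above 0.55 rad and value of joint clamp_lift above 0.02 m), for 0.2 s.
2. the mandrel lies in the tray and the barrel in the cradle, spigot outward, the bar still parked (all of step 1 and x of mandrel_c in the frame of tray_c between -0.06 and 0.06 m and y of mandrel_c in the frame of tray_c between -0.05 and 0.05 m and z of mandrel_c in the frame of tray_c below 0.032 m and x of barrel_c in the frame of cradle between -0.009 and 0.012 m and y of barrel_c in the frame of cradle between -0.004 and 0.004 m and z of barrel_c in the frame of cradle between -0.004 and 0.004 m and angle between the x axis of barrel_c and the x axis of cradle, either way round below 0.06 rad and x of barrel_tip in the frame of cradle above 0.15 m), for 0.2 s.
3. the bar is back across and pressing down on the barrel, with no sleeve on the spigot yet (value of joint clamp_lift between -0.003 and 0.003 m and value of joint clamp_swing between -0.14 and 0.14 rad and contact force between clamp_swing and barrel above 2 N and x of barrel_c in the frame of cradle between -0.009 and 0.012 m and y of barrel_c in the frame of cradle between -0.004 and 0.004 m and z of barrel_c in the frame of cradle between -0.004 and 0.004 m and angle between the x axis of barrel_c and the x axis of cradle, either way round below 0.06 rad and x of barrel_tip in the frame of cradle above 0.15 m and not (x of sleeve0_c in the frame of barrel_c between 0.06 and 0.205 m and y of sleeve0_c in the frame of barrel_c between -0.012 and 0.012 m and z of sleeve0_c in the frame of barrel_c between -0.012 and 0.012 m) and not (x of sleeve1_c in the frame of barrel_c between 0.06 and 0.205 m and y of sleeve1_c in the frame of barrel_c between -0.012 and 0.012 m and z of sleeve1_c in the frame of barrel_c between -0.012 and 0.012 m) and not (x of sleeve2_c in the frame of barrel_c between 0.06 and 0.205 m and y of sleeve2_c in the frame of barrel_c between -0.012 and 0.012 m and z of sleeve2_c in the frame of barrel_c between -0.012 and 0.012 m)), for 0.2 s.
At the end, for the whole second after the job is handed in: Barrel in the cradle (axis within 4 mm, 9 mm in to 12 mm out), spigot outward; bar down on it (lift within 3 mm, swing within 0.14 rad of 0); mandrel in the tray; every sleeve on the spigot, first within 5 mm of the shoulder, others within 8 mm of closed up; all at rest (value of joint clamp_lift between -0.003 and 0.003 m and value of joint clamp_swing between -0.14 and 0.14 rad and contact force between clamp_swing and barrel above 2 N and x of barrel_c in the frame of cradle between -0.009 and 0.012 m and y of barrel_c in the frame of cradle between -0.004 and 0.004 m and z of barrel_c in the frame of cradle between -0.004 and 0.004 m and angle between the x axis of barrel_c and the x axis of cradle, either way round below 0.06 rad and x of barrel_tip in the frame of cradle above 0.15 m and x of mandrel_c in the frame of tray_c between -0.06 and 0.06 m and y of mandrel_c in the frame of tray_c between -0.05 and 0.05 m and z of mandrel_c in the frame of tray_c below 0.032 m and y of sleeve0_c in the frame of barrel_c between -0.006 and 0.006 m and z of sleeve0_c in the frame of barrel_c between -0.006 and 0.006 m and angle between the x axis of each of sleeve0_c, sleeve1_c, sleeve2_c and the x axis of barrel_c, either way round below 0.15 rad and x of sleeve0_c in the frame of barrel_c between 0.07 and 0.166 m and (x of sleeve0_c in the frame of barrel_c below 0.126 m or x of sleeve1_c in the frame of barrel_c between 0.1 and 0.126 m or x of sleeve2_c in the frame of barrel_c between 0.1 and 0.126 m) and y of sleeve1_c in the frame of barrel_c between -0.006 and 0.006 m and z of sleeve1_c in the frame of barrel_c between -0.006 and 0.006 m and x of sleeve1_c in the frame of barrel_c between 0.07 and 0.166 m and (x of sleeve1_c in the frame of barrel_c below 0.126 m or x of sleeve0_c in the frame of barrel_c between 0.1 and 0.126 m or x of sleeve2_c in the frame of barrel_c between 0.1 and 0.126 m) and y of sleeve2_c in the frame of barrel_c between -0.006 and 0.006 m and z of sleeve2_c in the frame of barrel_c between -0.006 and 0.006 m and x of sleeve2_c in the frame of barrel_c between 0.07 and 0.166 m and (x of sleeve2_c in the frame of barrel_c below 0.126 m or x of sleeve0_c in the frame of barrel_c between 0.1 and 0.126 m or x of sleeve1_c in the frame of barrel_c between 0.1 and 0.126 m) and x of any of sleeve0_c, sleeve1_c, sleeve2_c in the frame of barrel_c below 0.083 m and linear speed of each of barrel, mandrel, sleeve0, sleeve1, sleeve2 below 0.03 m/s); the robot touches nothing.
It fails at once if a bystander (wash bottle, jar, mouse) is moved more than 30 mm (distance of any of wash_bottle, jar, mouse from where it was at the start of the episode above 0.03 m).
It fails at once if the barrel is dropped or slammed into the fixture (over 150 N) (contact force between barrel and fixture above 150 N).
Of sleeve0, sleeve1, sleeve2 only 2 to 3 are there at a start; the rules pass over those that are not, and their reading is None.
At some moment in a run one of sleeve0, sleeve1, sleeve2 may be knocked a few centimetres aside while the robot is not near it.
It also fails if it takes over 210 s, if anything falls off the work surface, if the arm or the gripper's body presses on something with over 40 N, if the wrist force passes 120 N, or if a joint passes its speed limit or range.

## Working session

There is one attempt and no reset: what is moved stays moved. The work goes in short steps, Python scripts to look and compute and a tool call to move; the robot and the scene stay as the last step left them, time stands still between calls to the robot, and variables do not carry over. Pictures are saved under pics/ and viewed, and the job is handed in when it is done.

Besides the shell and the picture viewer there is one more tool, called after "Request:" in YAML: its name, and indented under it one key for each argument. apply_moves: Moves the arm, as the interface text tells. Its arguments: {"type":"object","properties":{"motion":{"type":"array"},"squeeze":{"type":"number"}},"required":["motion"]}

```bash
ls; mkdir -p pics
python3 - <<'E'
from station import manip
import cv2,numpy as np
np.set_printoptions(precision=4,suppress=True)
s=manip.sense()
for k,v in s.items(): print(k,np.round(v,4))
print(manip.grasp_offset)
for n in("scene","top"):
    im=manip.snapshot(n); cv2.imwrite(f"pics/{n}0.png",im[:,:,::-1])
    c=manip.get_calibration(n); 
    for k in c: print(n,k,np.array(c[k]))
E
```

```text
pics
t 0.0
q [-1.3145  0.5285  1.4339 -0.      1.1814 -0.1785]
qd [-0.001   0.0001  0.0001 -0.0006  0.0009  0.0002]
tau [ -0.0035 -44.2364 -17.8028  -0.0005   0.0084  -0.    ]
tcp_pos [ 0.2631 -0.5661  0.2303]
tool_rot [-0.1526  0.6912 -0.6897  0.1525]
force [ 0.3894 -0.0789  0.0425]
ft_torque [-0.0165 -0.0025 -0.0278]
finger_gap 1.0037
0.0187
scene intrinsics [[487.736    0.     316.9628]
 [  0.     487.736  233.2009]
 [  0.       0.       1.    ]]
scene dist_coeffs [-0.0201  0.      0.      0.      0.    ]
scene extrinsics [[ 0.8605 -0.4121  0.2996  0.878 ]
 [ 0.5093  0.6777 -0.5304 -0.6052]
 [ 0.0155  0.609   0.793   0.9867]
 [ 0.      0.      0.      1.    ]]
top intrinsics [[608.5299   0.     324.9281]
 [  0.     608.5299 240.2966]
 [  0.       0.       1.    ]]
top dist_coeffs [-0.0277  0.      0.      0.      0.    ]
top extrinsics [[ 0.0266  0.9966 -0.078   0.4171]
 [-0.9996  0.0269  0.0036 -0.0178]
 [ 0.0057  0.0778  0.9969  1.8352]
 [ 0.      0.      0.      1.    ]]
```

View pics/scene0.png

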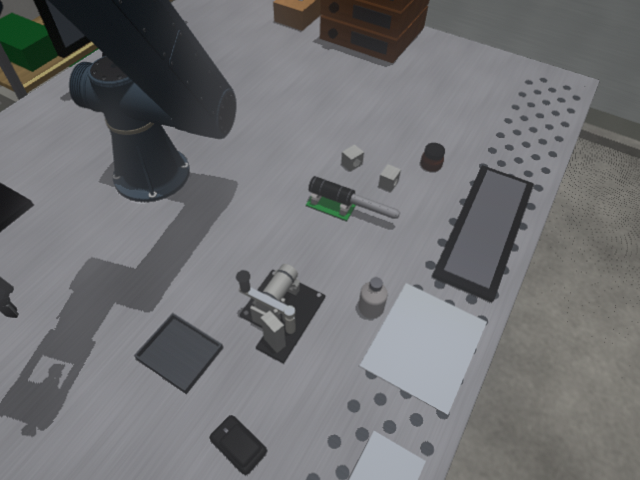

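View pics/top0.png

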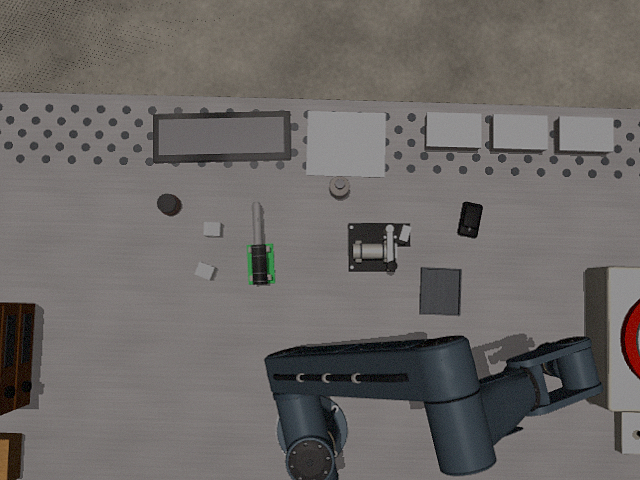

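Scene: sleeves at (352,157) and (390,178), barrel at (345,200), fixture at (280,305), tray at (180,352). Top: sleeves at (212,229) and (205,270), barrel at (260,245), fixture at (375,247), tray at (440,291). I'll enlarge these areas next.

```bash
cat > h.py <<'E'
import cv2,numpy as np
from station import manip
np.set_printoptions(precision=4,suppress=True)
C={n:manip.get_calibration(n) for n in("scene","top")}
def ray(n,uv):
    c=C[n];K=np.array(c["intrinsics"]);d=np.array(c["dist_coeffs"]);E=np.array(c["extrinsics"])
    p=cv2.undistortPoints(np.array(uv,float).reshape(-1,1,2),K,d).reshape(-1,2)
    v=np.c_[p[:,0],-p[:,1],-np.ones(len(p))]@E[:3,:3].T
    return E[:3,3],v
def atz(n,uv,z):
    o,v=ray(n,uv); return o+v*((np.asarray(z)-o[2])/v[:,2])[:,None]
def tri(uvs,uvt):
    out=[]
    for a,b in zip(uvs,uvt):
        A=np.zeros((3,3));B=np.zeros(3)
        for n,u in(("scene",a),("top",b)):
            o,v=ray(n,[u]);v=v[0]/np.linalg.norm(v[0]);P=np.eye(3)-np.outer(v,v);A+=P;B+=P@o
        out.append(np.linalg.solve(A,B))
    return np.array(out)
def proj(n,X):
    c=C[n];K=np.array(c["intrinsics"]);d=np.array(c["dist_coeffs"]);E=np.array(c["extrinsics"])
    p=(np.atleast_2d(X)-E[:3,3])@E[:3,:3]; p=p*[1,-1,-1]
    return cv2.projectPoints(p,np.zeros(3),np.zeros(3),K,d)[0].reshape(-1,2)
def crop(n,name,x0,y0,w,h,s,im=None,pts=None):
    im=manip.snapshot(n)[:,:,::-1] if im is None else im
    o=cv2.resize(im[y0:y0+h,x0:x0+w],None,fx=s,fy=s,interpolation=cv2.INTER_CUBIC)
    if pts is not None:
        for p in proj(n,pts): cv2.circle(o,tuple(int(round(v)) for v in ((p-[x0,y0]+.5)*s)),2,(0,0,255),-1)
    st=10 if s>4 else 20
    for x in range((x0+st-1)//st*st,x0+w,st):
        cv2.line(o,((x-x0)*s,0),((x-x0)*s,6),(0,255,255),1); cv2.putText(o,str(x),((x-x0)*s,16),0,.35,(0,255,255))
    for y in range((y0+st-1)//st*st,y0+h,st):
        cv2.line(o,(0,(y-y0)*s),(6,(y-y0)*s),(0,255,255),1); cv2.putText(o,str(y),(8,(y-y0)*s+4),0,.35,(0,255,255))
    cv2.imwrite(f"pics/{name}.png",o)
def st():
    s=manip.sense(); print("t",round(s["t"],3),"tcp",np.array(s["tcp_pos"]),"R",np.array(s["tool_rot"]),"F",np.array(s["force"]),"gap",round(s["finger_gap"],3),"q",np.array(s["q"]))
E
python3 - <<'E'
from h import *
a=cv2.imread("pics/scene0.png");b=cv2.imread("pics/top0.png")
crop("scene","s_bar",290,130,160,110,5,a); crop("scene","s_fix",225,250,110,115,5,a)
crop("top","t_bar",145,180,140,115,5,b); crop("top","t_fix",320,205,150,115,5,b)
E
```

```text
(no output)
```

View pics/s_bar.png

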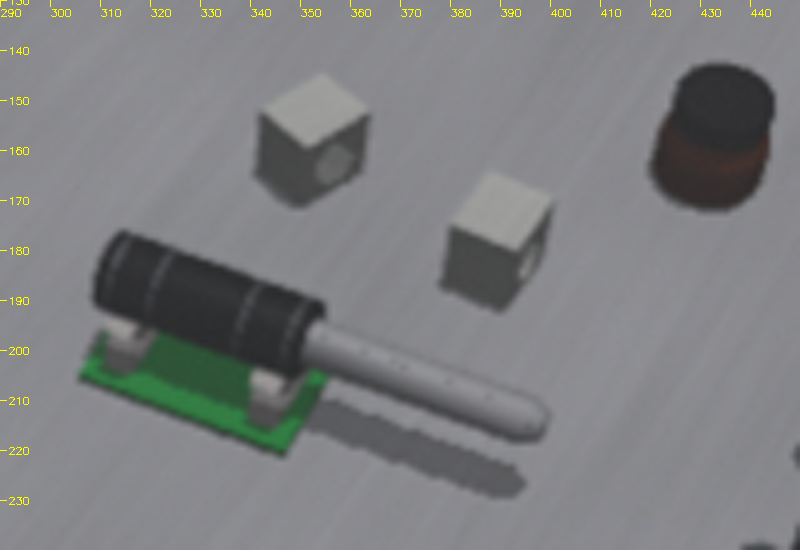

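View pics/s_fix.png

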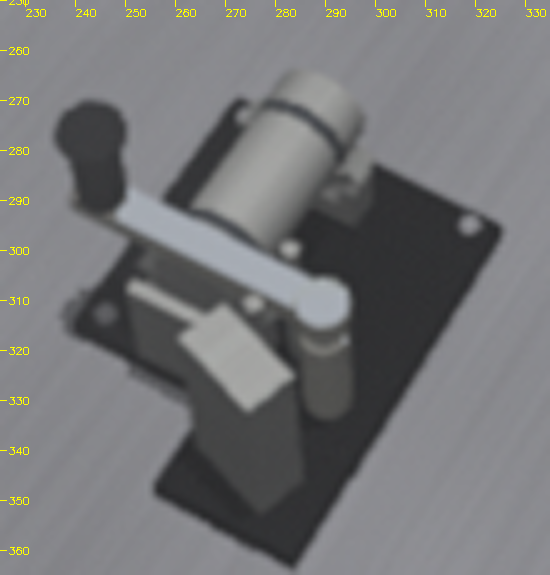

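View pics/t_bar.png

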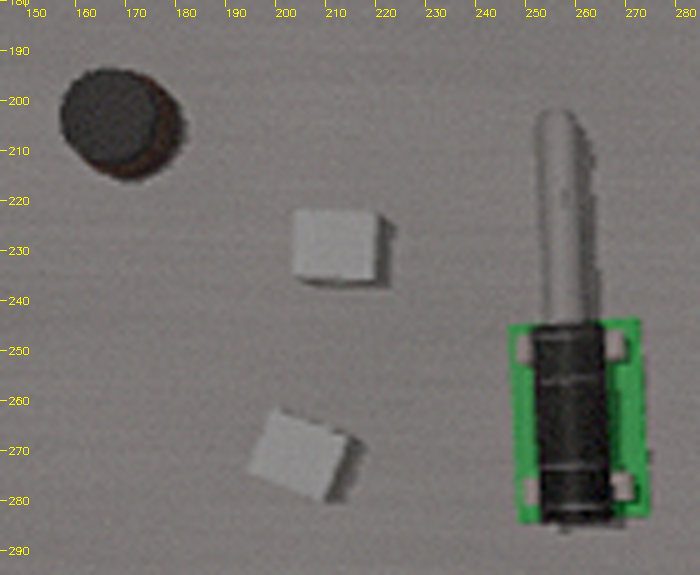

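View pics/t_fix.png

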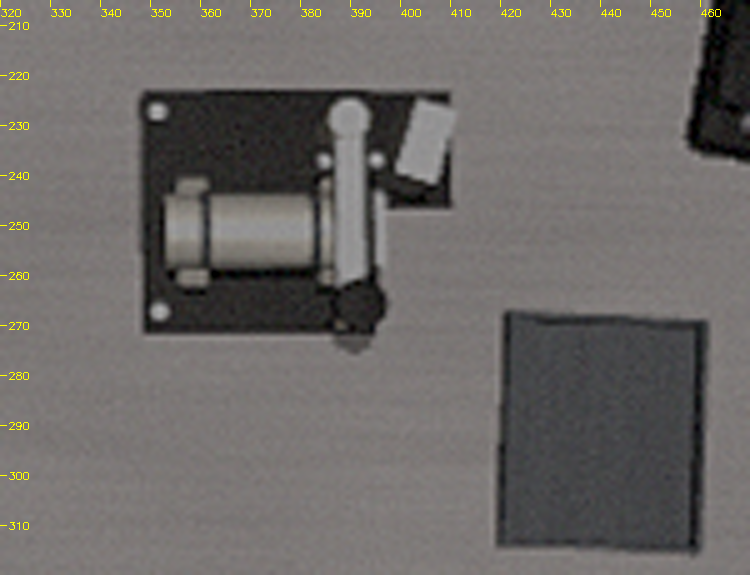

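Run:
```python
from h import *
S={'pivot98':((289.5,310.5),(389.2,228.7)),'screwA':((319,295),(351,227)),'screwB':((243.5,273.5),(351.5,267.3)),
'pin1':((282.5,300),(384.3,237)),'pin2':((275.3,310.5),(396.7,236.8)),'knobtop':((243,276.5),(392,265)),
'baseA':((325,296),(348,223.2)),'baseC':((284,363.5),(410.3,223.2)),'baseD':((256,348),(410,246.8)),
'trayTL':((174.5,316),(421,267)),'trayTR':((222,348),(461.3,269)),'trayBR':((184.5,390),(459.5,315.5)),'trayBL':((135.5,352),(419.5,314.5)),
'tip':((398,414-200),(255.5,202)),'s1a':((322+0,145),(199,262)),
}
for k,(a,b) in S.items(): 
    print(k,tri([a],[b])[0])
# sleeve top corners z=.048
print('A scene',atz('scene',[(340.5,152),(354,144.5),(364,152.5),(350,160)],.048),'\ntop',atz('top',[(204,222),(220,222.3),(219.5,236),(203,235.5)],.048),atz('top',[(199,262),(213,267),(207,280),(193,274)],.048))
print('B scene',atz('scene',[(380,175),(389.5,164),(400.5,170),(393,180.5)],.048))
```

```text
pivot98 [ 0.5926 -0.2083  0.0893]
screwA [ 0.6029 -0.1019  0.0058]
screwB [ 0.455  -0.1299  0.0273]
pin1 [ 0.5676 -0.1949  0.0902]
pin2 [ 0.5699 -0.2284  0.0991]
knobtop [ 0.4855 -0.213   0.1391]
baseA [ 0.6146 -0.0931 -0.0013]
baseC [ 0.6211 -0.2814 -0.0014]
baseD [ 0.5493 -0.282  -0.0044]
trayTL [ 0.4565 -0.3259  0.1451]
trayTR [ 0.5097 -0.3823  0.1328]
trayBR [ 0.375  -0.4366 -0.1612]
trayBL [ 0.3148 -0.3691 -0.0941]
tip [0.6655 0.1846 0.0435]
s1a [0.4373 0.3008 0.0895]
A scene [[0.4341 0.3023 0.048 ]
 [0.4518 0.3492 0.048 ]
 [0.4909 0.3349 0.048 ]
 [0.4717 0.2881 0.048 ]] 
top [[0.6014 0.3341 0.048 ]
 [0.6018 0.2868 0.048 ]
 [0.5612 0.2866 0.048 ]
 [0.5614 0.3353 0.048 ]] [[0.483  0.3438 0.048 ]
 [0.4694 0.3021 0.048 ]
 [0.4309 0.3181 0.048 ]
 [0.4473 0.36   0.048 ]]
B scene [[0.5676 0.2797 0.048 ]
 [0.5713 0.3311 0.048 ]
 [0.6068 0.3258 0.048 ]
 [0.6061 0.2795 0.048 ]]
```

Run:
```python
from h import *
h=np.array([.5,.5])
T=lambda p,z: atz('top',np.array(p)-h,z)
Sc=lambda p,z: atz('scene',np.array(p)-h,z)
S={'pivot98':((289.5,310.5),(389.2,228.7)),'screwA':((319,295),(351,227)),'knobtop':((242,276.5),(392,265)),'baseA':((325,296),(348,223.2)),'tip':((397,214),(255.5,202)),'A0':((354,144.5),(193,274)),'A1':((364,152.5),(199,262)),'B1':((389.5,164),(204,222))}
for k,(a,b) in S.items(): print(k,tri([a-h],[b-h])[0])
print('base top',T([(348,223.2),(410.3,223.2),(349,271.5),(410,246.8)],.012))
print('base sc',Sc([(325,296),(284,363.5),(298,283)],.012))
print('pivot',T([(389.2,228.7)],.098),Sc([(289.5,310.5)],.098))
print('knob',T([(392,265)],.146))
print('mandrel ends', T([(353,251),],.064))
print('tray top',T([(421,267),(461.3,269),(459.5,315.5),(419.5,314.5)],.02))
print('tray sc',Sc([(174.5,316),(222,348),(184.5,390),(135.5,352)],.02))
print('barrel back',T([(260.5,284.5)],.048),'shoulder',T([(258.5,245)],.048),'tip',T([(255.8,202)],.048))
print('A top',T([(199,262),(213,267),(207,280),(193,274)],.048).mean(0),'sc',Sc([(340.5,152),(354,144.5),(364,152.5),(350,160)],.048).mean(0))
print('B top',T([(204,222),(220,222.3),(219.5,236),(203,235.5)],.048).mean(0),'sc',Sc([(380,175),(389.5,164),(400.5,170),(393,180.5)],.048).mean(0))
s=manip.sense()
from scipy.spatial.transform import Rotation as R
print(R.from_quat(s['tool_rot']).as_matrix())
```

```text
pivot98 [ 0.5927 -0.2075  0.0907]
screwA [ 0.6029 -0.1012  0.0072]
knobtop [ 0.485  -0.213   0.1411]
baseA [ 0.6146 -0.0924  0.0002]
tip [0.6642 0.1846 0.0449]
A0 [0.4468 0.3624 0.0376]
A1 [0.4845 0.3474 0.0368]
B1 [0.5875 0.3244 0.0657]
base top [[ 0.6147 -0.091   0.012 ]
 [ 0.6198 -0.2789  0.012 ]
 [ 0.4694 -0.0974  0.012 ]
 [ 0.5485 -0.2791  0.012 ]]
base sc [[ 0.6164 -0.0995  0.012 ]
 [ 0.6243 -0.2844  0.012 ]
 [ 0.5449 -0.102   0.012 ]]
pivot [[ 0.5927 -0.2062  0.098 ]] [[ 0.5943 -0.2113  0.098 ]]
knob [[ 0.4868 -0.2106  0.146 ]]
mandrel ends [[ 0.528  -0.1054  0.064 ]]
tray top [[ 0.4883 -0.3118  0.02  ]
 [ 0.4855 -0.4327  0.02  ]
 [ 0.3472 -0.4287  0.02  ]
 [ 0.3472 -0.3095  0.02  ]]
tray sc [[ 0.3599 -0.3195  0.02  ]
 [ 0.4955 -0.3258  0.02  ]
 [ 0.4862 -0.4367  0.02  ]
 [ 0.3457 -0.427   0.02  ]]
barrel back [[0.4234 0.1624 0.048 ]] shoulder [[0.5392 0.1723 0.048 ]] tip [[0.6665 0.1848 0.048 ]]
A top [0.4591 0.3325 0.048 ] sc [0.46   0.3197 0.048 ]
B top [0.5829 0.3122 0.048 ] sc [0.586 0.305 0.048]
[[-0.907  -0.0005  0.4212]
 [-0.4212  0.0019 -0.907 ]
 [-0.0003 -1.     -0.002 ]]
```

```bash
cat >> h.py <<'E'
from scipy.spatial.transform import Rotation as Ro
# fixture estimate
yaw=np.pi/2+0.027
cx=np.array([np.cos(yaw),np.sin(yaw)]);cy=np.array([-cx[1],cx[0]])
PIV=np.array([0.593,-0.208]); 
CR=PIV+.046*cx+.062*cy
def plan(pts,yaws=None):
    """pts world tcp targets; yaws: jaw (tool z) heading deg or None -> rows"""
    s=manip.sense();M=Ro.from_quat(s["tool_rot"]).as_matrix();p=np.array(s["tcp_pos"])
    j0=np.degrees(np.arctan2(M[1,2],M[0,2]))
    for i,t in enumerate(pts):
        d=M.T@(np.array(t)-p)/.03
        tw=0
        if yaws is not None and yaws[i] is not None:
            tw=-((yaws[i]-j0+90)%180-90)/10
        print(np.round(d,3),round(tw,3),"dist mm",round(float(np.linalg.norm(np.array(t)-p)*1000),1))
    print("jaw heading",round(j0,2),"tcp",p,"gap",round(s["finger_gap"]*85,1),"F",np.array(s["force"]),"t",round(s["t"],2))
E
python3 -c "
from h import *
k=PIV+.108*cy;print(k,CR)
plan([[*k,.23],[*k,.105]])"
```

```text
[ 0.485  -0.2109] [ 0.5298 -0.1637]
[-11.698   0.033  -7.625] 0 dist mm 418.9
[-11.696   4.2    -7.617] 0 dist mm 437.3
jaw heading -65.09 tcp [ 0.2631 -0.5662  0.2304] gap 84.9 F [ 0.3636 -0.007  -0.9393] t 0.1
```

Request:
apply_moves:
  motion:
    - [48,-1.7,0,-1.1,0]
    - [48,-3.4,0,-2.2,0]
    - [48,-5.1,0,-3.3,0]
    - [48,-6.8,0,-4.4,0]
    - [48,-8.5,0,-5.5,0]
    - [48,-10.2,0,-6.6,0]
    - [48,-11.7,0,-7.6,0]
    - [48,-11.7,0,-7.6,0]
    - [48,-11.7,0,-7.6,0]
  squeeze: 40

```text
t: 1.23
tcp_pos: [0.4854, -0.2122, 0.2311]
tool_rot: [0.153, -0.69, 0.69, -0.153]
force: [0.1, 0.1, -0.1]
finger_gap: 0.558
```

Run:
```python
from h import *
k=PIV+.108*cy
plan([[*k,.105]])
a=manip.snapshot("scene")[:,:,::-1];b=manip.snapshot("top")[:,:,::-1]
cv2.imwrite("pics/sc1.png",a);cv2.imwrite("pics/tp1.png",b)
crop("scene","s1",180,200,160,150,5,a); crop("top","t1",320,190,150,110,5,b)
```

```text
[-0.009  4.202 -0.042] 0 dist mm 126.1
jaw heading -65.03 tcp [ 0.4854 -0.2122  0.2311] gap 47.4 F [ 0.095   0.1434 -0.0537] t 1.23
```

View pics/s1.png

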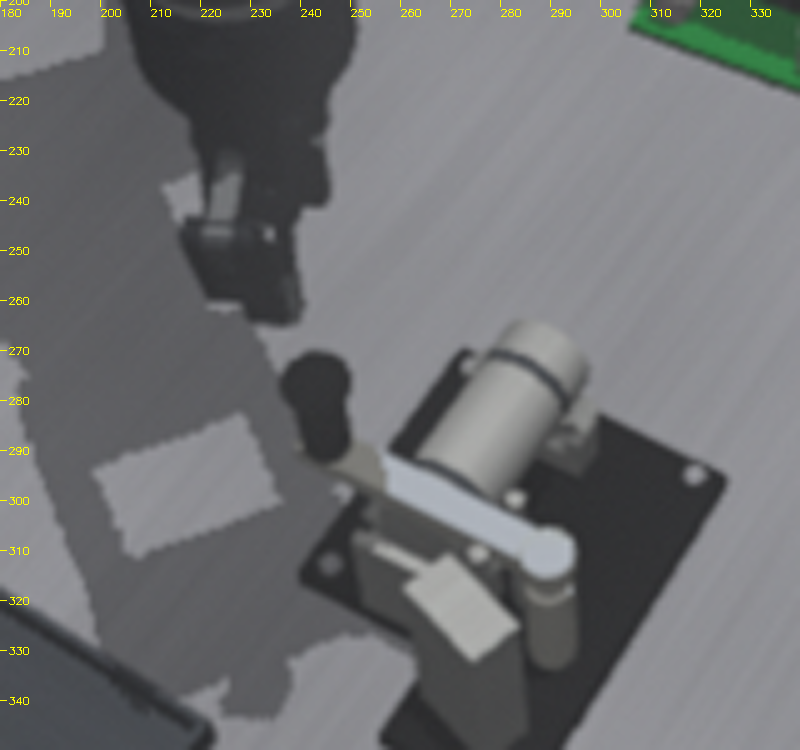

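View pics/tp1.png

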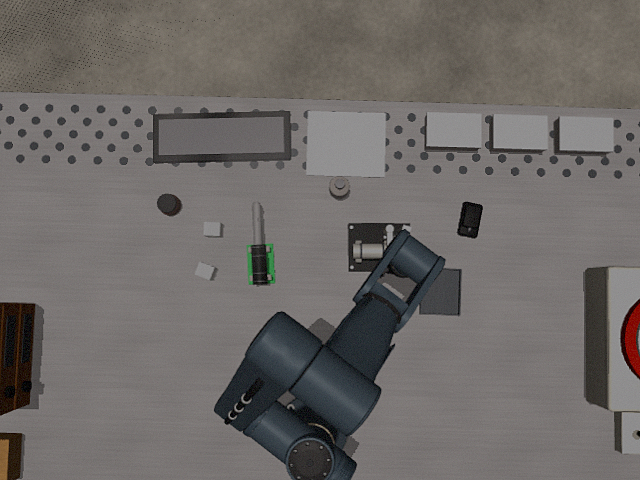

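Only two sleeves exist. The knob cap top is at (242,276) in the scene view and the fingers hang above it at (225,260). Next I check projections against the fingertips.

Run:
```python
from h import *
s=manip.sense();M=Ro.from_quat(s["tool_rot"]).as_matrix();p=np.array(s["tcp_pos"])
for e in(-.024,.024):
    for w in(-.011,.011): print(e,w,proj("scene",p+M[:,2]*e+M[:,0]*w-[0,0,0])+.5, proj("scene",p+M[:,2]*e+M[:,0]*w+[0,0,.008])+.5)
k=PIV+.108*cy
print("knob top 150/144",proj("scene",[[*k,.15],[*k,.144],[*PIV,.098],[*CR,.086]])+.5)
```

```text
-0.024 -0.011 [[246.4094 241.2677]] [[245.9911 238.7721]]
-0.024 0.011 [[235.151  240.2342]] [[234.6568 237.7348]]
0.024 -0.011 [[241.5462 261.7818]] [[241.0797 259.3501]]
0.024 0.011 [[229.936  260.6879]] [[229.3887 258.2518]]
knob top 150/144 [[243.4848 273.2489]
 [243.7934 274.8493]
 [289.8298 308.9719]
 [276.3605 282.6816]]
```

Request:
apply_moves:
  motion:
    - [48,0,1.5,0,0]
    - [48,0,3,0,0]
    - [48,0,4.1,0,0]
    - [48,0,4.1,0,0]

```text
t: 1.82
tcp_pos: [0.4834, -0.2125, 0.1061]
tool_rot: [-0.153, 0.692, -0.689, 0.15]
force: [-0.8, -0.9, 0.3]
finger_gap: 0.561
```

Run:
```python
from h import *
st()
crop("scene","s2",200,220,110,110,6)
```

```text
t 1.825 tcp [ 0.4834 -0.2125  0.1061] R [-0.1531  0.6923 -0.6891  0.1501] F [-0.7543 -0.9022  0.2502] gap 0.561 q [-0.6259  0.589   1.7808 -0.0001  0.7779  0.5128]
```

View pics/s2.png

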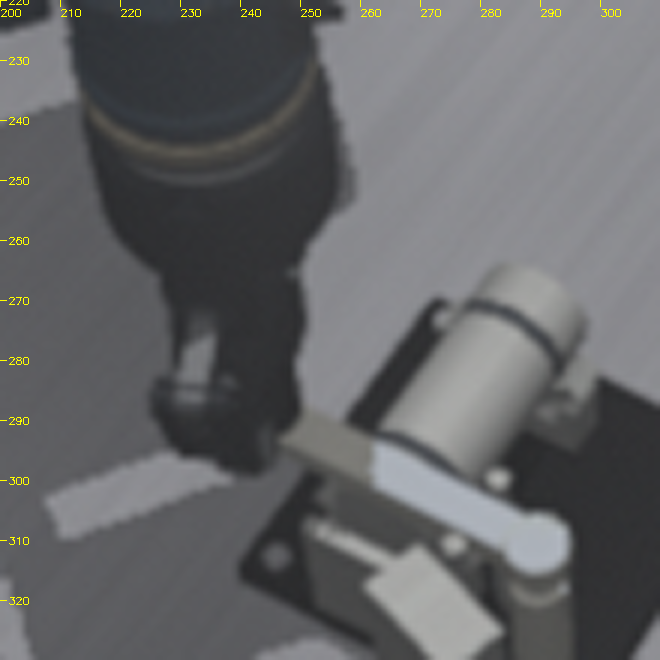

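The fingers straddle the knob at (238,290), just above the bar. I'll close them.

Request:
apply_moves:
  motion:
    - [10,0,0,0,0]
    - [10,0,0,0,0]
    - [10,0,0,0,0]
    - [10,0,0,0,0]
    - [10,0,0,0,0]
    - [10,0,0,0,0]
  squeeze: 60

```text
t: 2.62
tcp_pos: [0.4854, -0.2123, 0.1097]
tool_rot: [0.153, -0.69, 0.691, -0.153]
force: [-4.8, 0.6, 6.5]
finger_gap: 0.319
```

Request:
apply_moves:
  motion:
    - [10,0,0,0,0]
    - [10,0,0,0,0]
    - [10,0,0,0,0]

```text
t: 3.0
tcp_pos: [0.4854, -0.2123, 0.1097]
tool_rot: [0.153, -0.69, 0.691, -0.153]
force: [-3.4, 0.9, 6.4]
finger_gap: 0.316
```

Run:
```python
from h import *
st()
crop("scene","s3",200,220,110,110,6)
```

```text
t 3.0 tcp [ 0.4854 -0.2123  0.1097] R [ 0.1526 -0.6901  0.6908 -0.1527] F [-3.3917  0.8775  6.3625] gap 0.316 q [-0.6231  0.5827  1.7792 -0.0008  0.7789  0.5132]
```

View pics/s3.png

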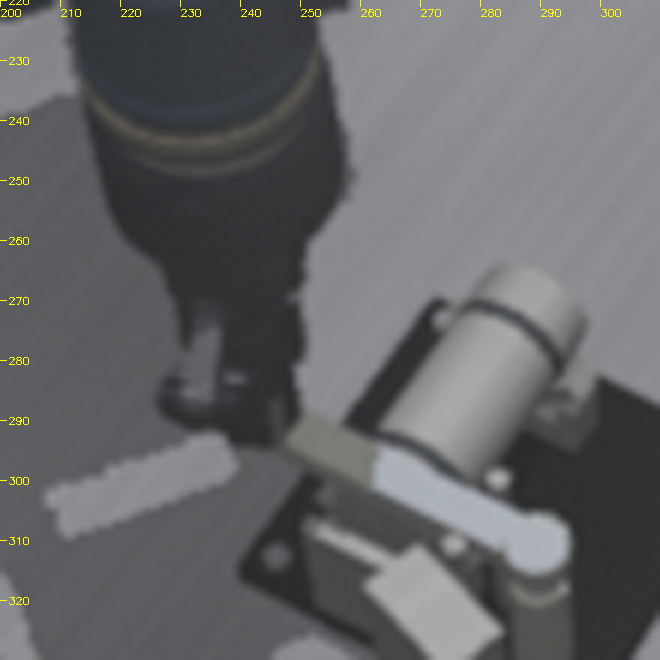

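Request:
apply_moves:
  motion:
    - [10,0,-0.2,0,0]
    - [10,0,-0.4,0,0]
    - [10,0,-0.65,0,0]
    - [10,0,-0.9,0,0]
    - [10,0,-1.15,0,0]
    - [10,0,-1.37,0,0]
    - [10,0,-1.37,0,0]

```text
t: 3.92
tcp_pos: [0.4856, -0.2122, 0.1498]
tool_rot: [0.152, -0.69, 0.691, -0.153]
force: [0.5, -1.1, -9.8]
finger_gap: 0.316
```

Run:
```python
from h import *
st()
crop("scene","s4",200,220,110,110,6)
```

```text
t 3.925 tcp [ 0.4856 -0.2122  0.1498] R [ 0.1524 -0.6903  0.6906 -0.1526] F [ 0.5303 -1.0868 -9.8028] gap 0.316 q [-0.6229  0.5171  1.75    0.0001  0.874   0.5131]
```

View pics/s4.png

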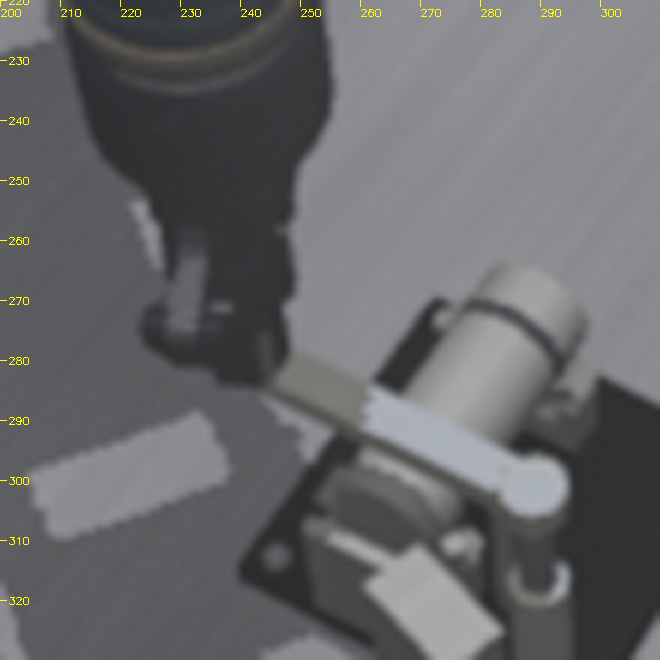

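The bar is raised: its pivot end is at (288,300), up from (289,310).

Run:
```python
from h import *
s=manip.sense();p=np.array(s["tcp_pos"]);M=Ro.from_quat(s["tool_rot"]).as_matrix();P=p[:2]-.108*cy
j0=np.degrees(np.arctan2(M[1,2],M[0,2]))
A=np.linspace(0,1.25,13)[1:]
pts=[];ys=[]
for a in A:
    r=np.array([[np.cos(a),-np.sin(a)],[np.sin(a),np.cos(a)]])@cy
    pts.append([*(P+.108*r),p[2]]);ys.append(j0+np.degrees(a))
plan(pts,ys);print(P)
```

```text
[0.131 0.    0.351] -0.597 dist mm 11.2
[0.224 0.    0.714] -1.194 dist mm 22.5
[0.279 0.    1.085] -1.79 dist mm 33.6
[0.295 0.    1.46 ] -2.387 dist mm 44.7
[0.272 0.001 1.834] -2.984 dist mm 55.6
[0.21  0.001 2.204] -3.581 dist mm 66.4
[0.111 0.001 2.565] -4.178 dist mm 77.0
[-0.026  0.001  2.914] -4.775 dist mm 87.4
[-0.198  0.001  3.247] -5.371 dist mm 97.6
[-0.404  0.001  3.56 ] -5.968 dist mm 107.5
[-0.642  0.002  3.85 ] -6.565 dist mm 117.1
[-0.908  0.002  4.114] -7.162 dist mm 126.4
jaw heading -65.09 tcp [ 0.4856 -0.2122  0.1496] gap 27.2 F [  0.8208  -0.5838 -10.4097] t 3.98
[ 0.5936 -0.2093]
```

Request:
apply_moves:
  motion:
    - [10,0.13,0,0.35,-0.6]
    - [10,0.22,0,0.71,-1.2]
    - [10,0.28,0,1.09,-1.8]
    - [10,0.3,0,1.46,-2.4]
    - [10,0.27,0,1.83,-3.0]
    - [10,0.21,0,2.2,-3.6]
    - [10,0.11,0,2.57,-4.2]
    - [10,-0.03,0,2.91,-4.8]
    - [10,-0.2,0,3.25,-5.4]
    - [10,-0.4,0,3.56,-6.0]
    - [10,-0.64,0,3.85,-6.6]
    - [10,-0.91,0,4.11,-7.2]

```text
t: 5.48
tcp_pos: [0.5631, -0.3114, 0.1484]
tool_rot: [-0.529, 0.469, -0.468, 0.531]
force: [3.0, 2.3, -9.5]
finger_gap: 0.32
```

Run:
```python
from h import *
st()
crop("scene","s5",180,220,140,150,5);crop("top","t5",320,190,150,110,5)
```

```text
t 5.475 tcp [ 0.5631 -0.3114  0.1484] R [-0.5287  0.4689 -0.468   0.5306] F [ 3.0026  2.2577 -9.4797] gap 0.32 q [-0.6797  0.6484  1.457   0.0031  1.0373 -0.8037]
```

View pics/s5.png

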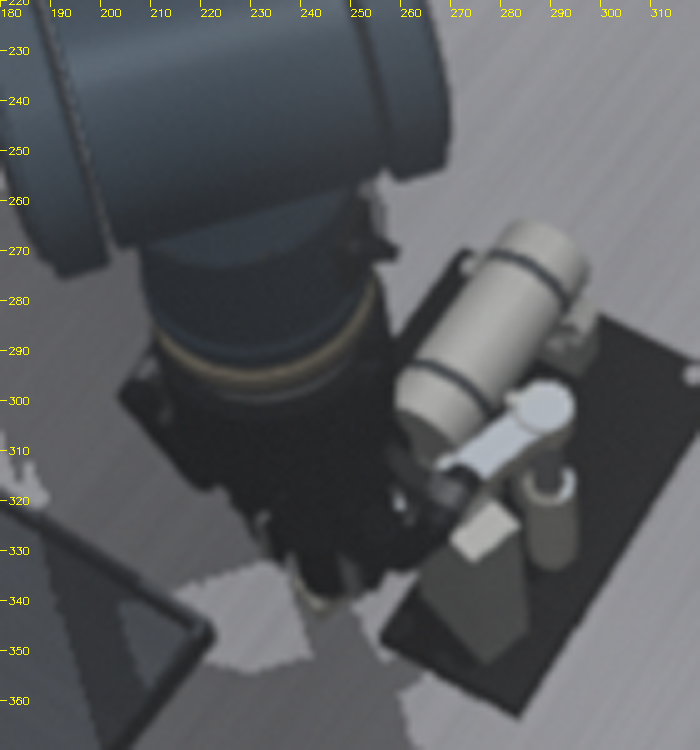

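View pics/t5.png

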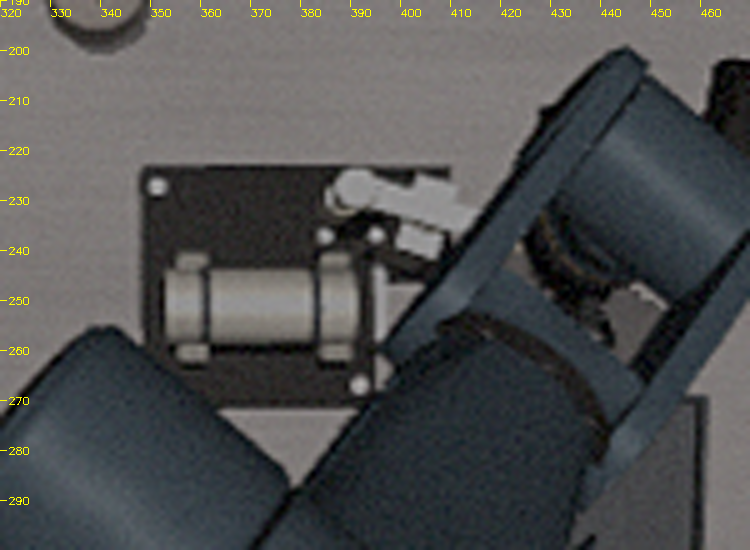

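The bar now lies over the park pillar (top view, 405,230). I'll lower it on to the rest.

Request:
apply_moves:
  motion:
    - [10,0,0.15,0,0]
    - [10,0,0.3,0,0]
    - [10,0,0.42,0,0]
    - [10,0,0.52,0,0]
    - [10,0,0.52,0,0]
    - [10,0,0.52,0,0]

```text
t: 6.32
tcp_pos: [0.5626, -0.3115, 0.1343]
tool_rot: [-0.528, 0.469, -0.469, 0.529]
force: [4.0, 3.7, -4.0]
finger_gap: 0.323
```

Request:
apply_moves:
  motion:
    - [10,0,0.05,0,0]
    - [10,0,0.05,0,0]
    - [52,0,0.05,0,0]
    - [52,0,0.05,0,0]
    - [52,0,0.05,0,0]
    - [52,0,0.05,0,0]
    - [52,0,0.0,0,0]

```text
t: 7.2
tcp_pos: [0.5621, -0.3126, 0.1337]
tool_rot: [0.529, -0.469, 0.469, -0.529]
force: [-0.0, 0.5, 0.2]
finger_gap: 0.612
```

Run:
```python
from h import *
st()
crop("scene","s6",180,220,140,150,5)
plan([[.5626,-.3115,.23]])
```

```text
t 7.2 tcp [ 0.5621 -0.3126  0.1337] R [ 0.5293 -0.4691  0.4688 -0.5292] F [-0.0139  0.4994  0.1526] gap 0.612 q [-0.6809  0.6668  1.4682 -0.0002  1.0071 -0.8013]
[-0.036 -3.201  0.014] 0 dist mm 96.0
jaw heading 6.91 tcp [ 0.5623 -0.3126  0.134 ] gap 51.6 F [-0.2054  0.5148  0.7738] t 7.25
```

View pics/s6.png

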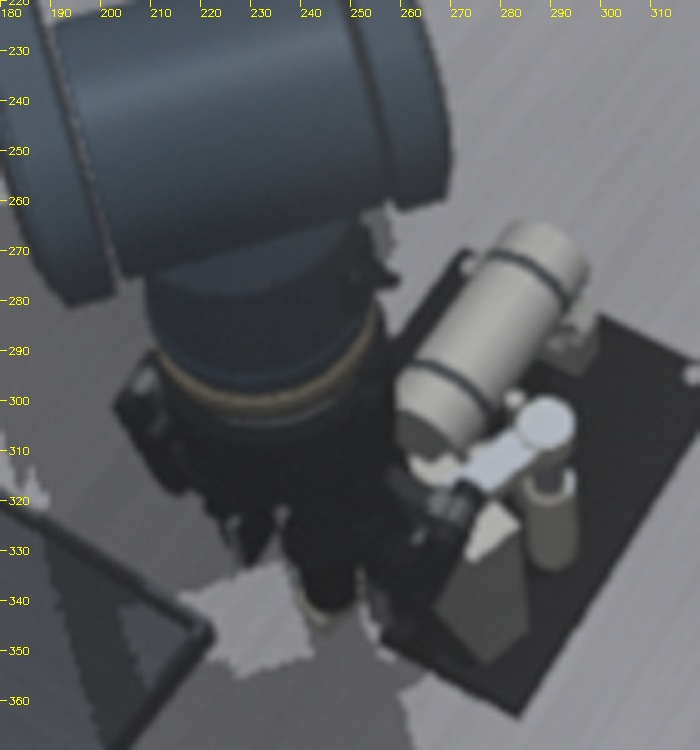

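Request:
apply_moves:
  motion:
    - [52,0,-0.5,0,0]
    - [52,0,-1.6,0,0]
    - [70,0,-3.3,0,0]
    - [70,0,-3.3,0,0]

```text
t: 7.75
tcp_pos: [0.5651, -0.3146, 0.2391]
tool_rot: [-0.529, 0.465, -0.473, 0.529]
force: [0.5, -0.4, 0.2]
finger_gap: 0.817
```

```bash
sed -i 's/^PIV=.*/PIV=np.array([0.5934,-0.2090])/' h.py
python3 - <<'E'
from h import *
m=atz('top',np.array([(353,251),(390.3,250.5)])-.5,.064);print(m,m.mean(0),CR)
plan([[*CR,.23],[*CR,.048]],[1.55]*2)
E
```

```text
[[ 0.528  -0.1054  0.064 ]
 [ 0.5323 -0.2143  0.064 ]] [ 0.5302 -0.1598  0.064 ] [ 0.5302 -0.1647]
[-5.103  0.255 -0.556] 0.538 dist mm 154.2
[-5.157  6.321 -0.607] 0.538 dist mm 245.4
jaw heading 6.93 tcp [ 0.5651 -0.3146  0.2391] gap 69.4 F [ 0.4764 -0.4094  0.2244] t 7.75
```

Request:
apply_moves:
  motion:
    - [70,-1.7,0.1,-0.2,0.2]
    - [70,-3.4,0.1,-0.4,0.4]
    - [70,-5.0,0.1,-0.55,0.5]
    - [70,-5.1,1.6,-0.6,0.5]
    - [70,-5.1,3.2,-0.6,0.5]
    - [70,-5.1,3.2,-0.6,0.5]

```text
t: 8.5
tcp_pos: [0.5232, -0.1611, 0.1339]
tool_rot: [0.509, -0.495, 0.488, -0.507]
force: [-0.7, -0.4, 0.5]
finger_gap: 0.818
```

Run:
```python
from h import *
st()
plan([[*CR,.048]],[1.7])
crop("scene","s7",200,200,140,150,5)
```

```text
t 8.5 tcp [ 0.5232 -0.1611  0.1339] R [ 0.5092 -0.4946  0.4884 -0.5075] F [-0.6509 -0.4299  0.5168] gap 0.818 q [-0.5028  0.5637  1.7115 -0.0001  0.8754 -0.5365]
[0.141 2.861 0.251] 0.023 dist mm 86.3
jaw heading 1.93 tcp [ 0.5232 -0.1611  0.1339] gap 69.5 F [-0.6509 -0.4299  0.5168] t 8.5
```

View pics/s7.png

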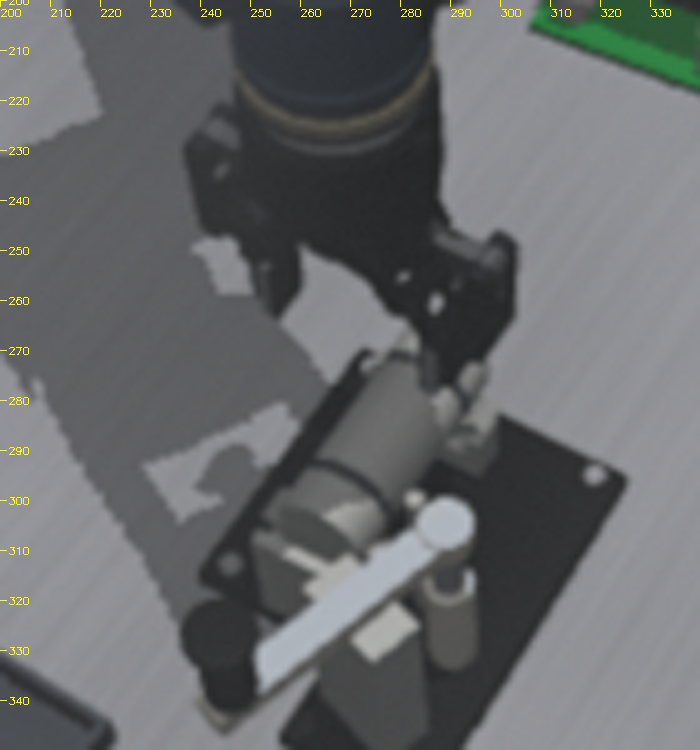

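The bar is parked on the pillar (320,595 crop) and the knob is at (222,330). The gripper is above the mandrel.

Request:
apply_moves:
  motion:
    - [70,0,0,0,0]
    - [70,0,0,0,0]

```text
t: 8.8
tcp_pos: [0.5272, -0.1636, 0.1387]
tool_rot: [-0.508, 0.49, -0.493, 0.509]
force: [-0.8, 0.1, 0.1]
finger_gap: 0.821
```

Run:
```python
from h import *
plan([[*CR,.048]],[1.7])
```

```text
[0.033 3.025 0.088] 0.02 dist mm 90.8
jaw heading 1.9 tcp [ 0.5272 -0.1636  0.1387] gap 69.8 F [-0.7534  0.0913  0.0928] t 8.8
```

Request:
apply_moves:
  motion:
    - [70,0.02,0.8,0.09,0]
    - [70,0.02,1.6,0.09,0]
    - [70,0.02,2.4,0.09,0]
    - [70,0.02,3.0,0.09,0]
    - [70,0.02,3.0,0.09,0]
    - [70,0.02,3.0,0.09,0]

```text
t: 9.55
tcp_pos: [0.5296, -0.1638, 0.048]
tool_rot: [-0.508, 0.491, -0.492, 0.508]
force: [0.1, -0.4, 0.4]
finger_gap: 0.818
```

Run:
```python
from h import *
plan([[*CR,.048]],[1.7])
crop("scene","s8",200,200,140,150,5)
```

```text
[ 0.029 -0.     0.019] 0.02 dist mm 1.0
jaw heading 1.9 tcp [ 0.5296 -0.1638  0.048 ] gap 69.5 F [ 0.0819 -0.4179  0.3613] t 9.55
```

View pics/s8.png

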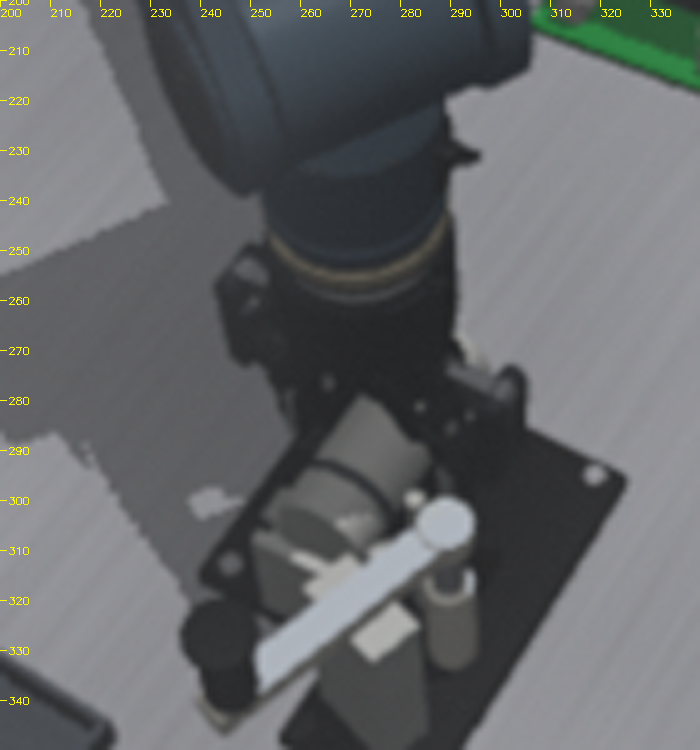

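The fingers straddle the mandrel clear of the fixture. I'll close softly to sense the centring.

Request:
apply_moves:
  motion:
    - [30,0,0,0,0]
    - [30,0,0,0,0]
    - [30,0,0,0,0]
    - [30,0,0,0,0]
    - [30,0,0,0,0]
    - [30,0,0,0,0]
  squeeze: 20

```text
t: 10.35
tcp_pos: [0.53, -0.1636, 0.0479]
tool_rot: [-0.508, 0.491, -0.493, 0.509]
force: [1.3, 0.1, 5.0]
finger_gap: 0.506
```

```bash
python3 -c "
from h import *
st()"
```

```text
t 10.35 tcp [ 0.53   -0.1636  0.0479] R [-0.5079  0.4905 -0.4926  0.5087] F [1.2938 0.1423 5.0122] gap 0.506 q [-0.5011  0.7098  1.7472  0.0005  0.6814 -0.5349]
```

Request:
apply_moves:
  motion:
    - [30,0,0,0,0]
    - [30,0,0,0,0]
    - [30,0,-0.5,0,0]
    - [30,0,-1.5,0,0]
    - [30,0,-2.5,0,0]
    - [30,0,-4,0,0]
    - [30,0,-5.5,0,0]
    - [30,0,-6.5,0,0]
    - [30,0,-6.5,0,0]
    - [30,0,-6.5,0,0]
  squeeze: 60

```text
t: 11.6
tcp_pos: [0.5272, -0.1626, 0.2403]
tool_rot: [0.509, -0.493, 0.49, -0.508]
force: [0.4, 0.4, -5.4]
finger_gap: 0.495
```

```bash
python3 -c "
from h import *
plan([[.417,-.371,.243],[.417,-.371,.014]],[89.5,-89.5])
st()"
```

```text
[ 6.822 -0.09  -3.903] -8.759 dist mm 235.8
[ 6.836  7.543 -3.877] -8.859 dist mm 326.8
jaw heading 1.91 tcp [ 0.5272 -0.1626  0.2403] gap 42.0 F [ 0.3838  0.4146 -5.4385] t 11.6
t 11.6 tcp [ 0.5272 -0.1626  0.2403] R [ 0.5087 -0.4929  0.4903 -0.5079] F [ 0.3838  0.4146 -5.4385] gap 0.495 q [-0.5016  0.4195  1.605  -0.0001  1.121  -0.5349]
```

Request:
apply_moves:
  motion:
    - [30,0.8,0,-0.45,1]
    - [30,1.6,0,-0.9,2]
    - [30,2.4,0,-1.35,3]
    - [30,3.2,0,-1.8,4]
    - [30,4.0,0,-2.25,5]
    - [30,4.8,0,-2.7,6]
    - [30,5.6,0,-3.15,7]
    - [30,6.4,0,-3.6,8]
    - [30,6.83,0,-3.9,9.1]
    - [30,6.83,0,-3.9,9.1]
    - [30,6.83,0,-3.9,9.1]

```text
t: 12.98
tcp_pos: [0.4182, -0.3707, 0.2403]
tool_rot: [-0.007, 0.708, -0.706, 0.006]
force: [-0.1, 0.3, -3.7]
finger_gap: 0.497
```

```bash
python3 -c "
from h import *
plan([[.417,-.371,.013]],[-89.5])
st()
crop('scene','s9',110,230,160,150,5)"
```

```text
[0.028 7.578 0.035] 0.056 dist mm 227.3
jaw heading -88.94 tcp [ 0.4182 -0.3707  0.2403] gap 42.2 F [-0.1027  0.3224 -3.7079] t 12.97
t 12.975 tcp [ 0.4182 -0.3707  0.2403] R [-0.0072  0.7082 -0.7059  0.0059] F [-0.1027  0.3224 -3.7079] gap 0.497 q [-0.9254  0.429   1.5877  0.0005  1.1286  0.6267]
```

View pics/s9.png

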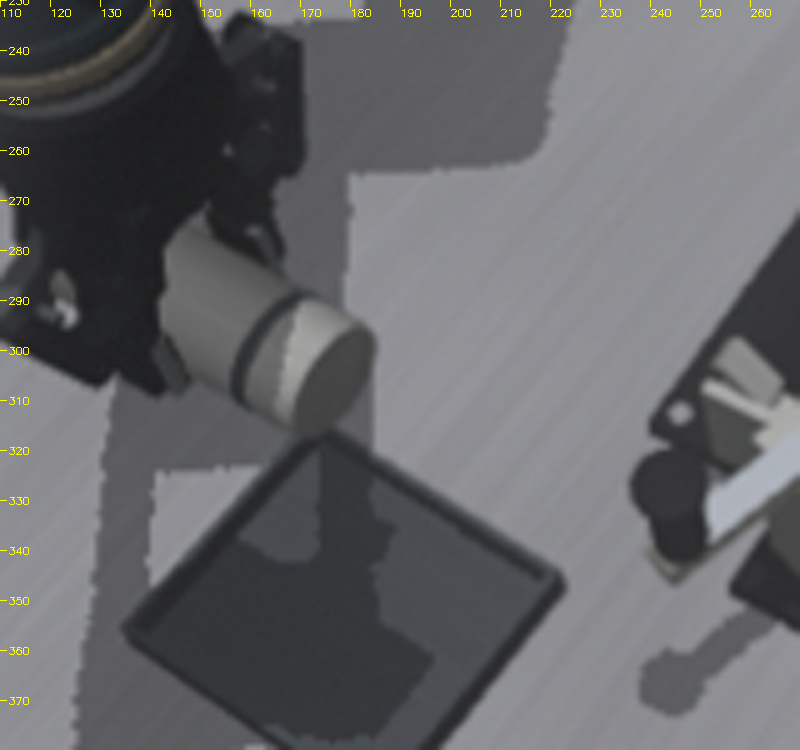

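Request:
apply_moves:
  motion:
    - [30,0.1,1.5,0.03,0]
    - [30,0.1,3,0.03,0]
    - [30,0.1,4.5,0.03,0]
    - [30,0.1,6,0.03,0]
    - [30,0.1,6.8,0.03,0]
    - [30,0.1,7.2,0.03,0]
    - [30,0.1,7.2,0.03,0]

```text
t: 13.9
tcp_pos: [0.4159, -0.3725, 0.0254]
tool_rot: [-0.006, 0.707, -0.707, 0.006]
force: [-1.5, -0.2, -3.2]
finger_gap: 0.494
```

```bash
python3 -c "
from h import *
plan([[.415,-.371,.0135]],[-89.5])
st()
crop('scene','s10',110,270,160,150,5)"
```

```text
[ 0.029  0.398 -0.049] 0.049 dist mm 12.1
jaw heading -89.01 tcp [ 0.4159 -0.3725  0.0254] gap 42.0 F [-1.4604 -0.2224 -3.1585] t 13.9
t 13.9 tcp [ 0.4159 -0.3725  0.0254] R [-0.0063  0.7074 -0.7068  0.0059] F [-1.4604 -0.2224 -3.1585] gap 0.494 q [-0.9305  0.7528  1.7409  0.0001  0.6488  0.6229]
```

View pics/s10.png

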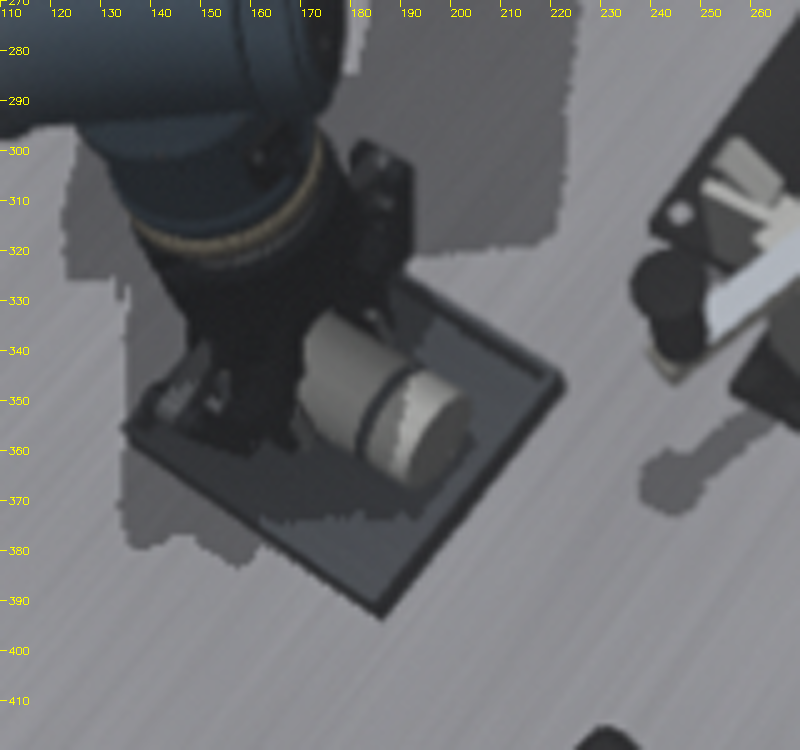

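The mandrel hangs over the tray's inside, end face at (192,352), clear of the walls.

Request:
apply_moves:
  motion:
    - [30,0,0.15,0,0]
    - [30,0,0.3,0,0]
    - [30,0,0.37,0,0]
    - [30,0,0.37,0,0]
    - [54,0,0.37,0,0]
    - [54,0,0.37,0,0]
    - [54,0,0.37,0,0]
    - [54,0,-0.8,0,0]
    - [54,0,-2,0,0]
    - [54,0,-4,0,0]
    - [54,0,-6,0,0]
    - [54,0,-6,0,0]

```text
t: 15.45
tcp_pos: [0.4179, -0.3757, 0.2113]
tool_rot: [0.003, -0.704, 0.711, -0.008]
force: [0.2, 0.4, -0.5]
finger_gap: 0.627
```

Run:
```python
from h import *
st()
crop('scene','s11',110,270,160,150,5)
b=np.array([np.cos(0.083),np.sin(0.083)])
```

```text
t 15.45 tcp [ 0.4179 -0.3757  0.2113] R [ 0.0031 -0.7035  0.7106 -0.0083] F [ 0.1582  0.3834 -0.5417] gap 0.627 q [-0.9312  0.4629  1.6232  0.      1.043   0.6235]
```

View pics/s11.png

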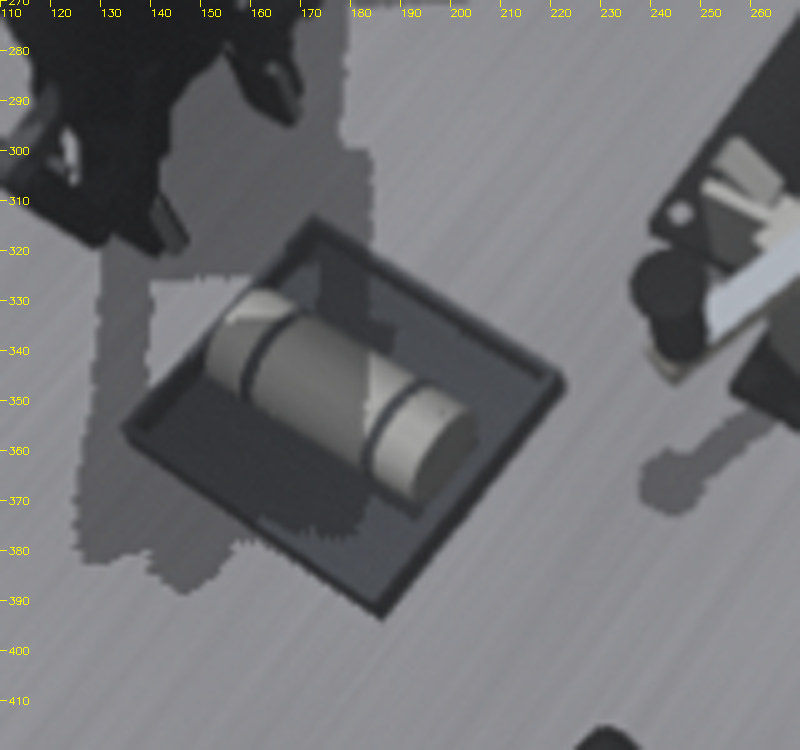

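Run:
```python
from h import *
plan([[.4922,.1687,.23]],[-84.7])
crop('top','t12',320,190,150,130,5)
```

```text
[ -2.814  -0.797 -18.045] -0.438 dist mm 548.4
jaw heading -89.08 tcp [ 0.4166 -0.3741  0.2086] gap 53.8 F [ 0.5196  0.2614 -0.5671] t 15.5
```

View pics/t12.png

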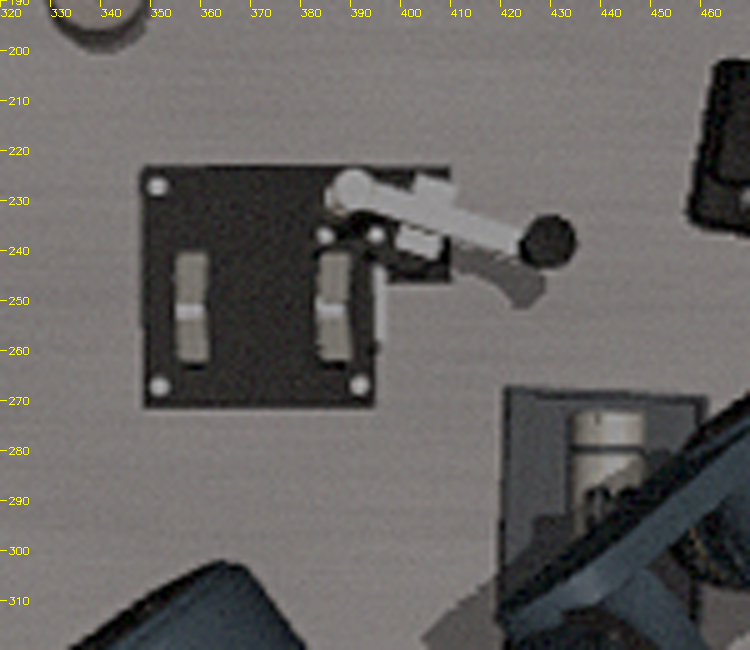

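The V-blocks are at (357.7,251) and (386,251) in the top view, the bar is parked and the mandrel is in the tray. Moving to the barrel.

Run:
```python
from h import *
a=atz('top',np.array([(357.8,251.),(386.2,250.9)])-.5,.055);print(a,a.mean(0),np.hypot(*(a[0]-a[1])[:2]),np.degrees(np.arctan2(*(a[0]-a[1])[1::-1])))
print(CR+.042*cx,CR-.042*cx)
```

```text
[[ 0.5289 -0.1199  0.055 ]
 [ 0.5314 -0.2032  0.055 ]] [ 0.5302 -0.1616  0.055 ] 0.08334433337071524 91.73971025819968
[ 0.529  -0.1227] [ 0.5313 -0.2067]
```

Request:
apply_moves:
  motion:
    - [70,-0.3,-0.4,-2,0]
    - [70,-0.6,-0.8,-4,0]
    - [70,-0.9,-0.8,-6,0]
    - [70,-1.25,-0.8,-8,-0.1]
    - [70,-1.55,-0.8,-10,-0.2]
    - [70,-1.85,-0.8,-12,-0.4]
    - [70,-2.15,-0.8,-14,-0.44]
    - [70,-2.5,-0.8,-16,-0.44]
    - [70,-2.8,-0.8,-18,-0.44]
    - [70,-2.8,-0.8,-18,-0.44]
    - [70,-2.8,-0.8,-18,-0.44]
    - [70,-2.8,-0.8,-18,-0.44]

```text
t: 17.05
tcp_pos: [0.4904, 0.1669, 0.229]
tool_rot: [0.033, -0.706, 0.707, -0.031]
force: [-0.3, -0.3, -0.9]
finger_gap: 0.819
```

Run:
```python
from h import *
plan([[.4922,.1687,.032]],[-84.7])
st()
crop('scene','s13',280,90,160,150,5)
crop('top','t13',420-20,250,80,80,7)
```

```text
[-0.079  6.565 -0.058] -0.01 dist mm 197.0
jaw heading -84.8 tcp [0.4904 0.1669 0.229 ] gap 69.6 F [-0.3126 -0.2663 -0.9028] t 17.05
t 17.05 tcp [0.4904 0.1669 0.229 ] R [ 0.0329 -0.7062  0.7066 -0.0312] F [-0.3126 -0.2663 -0.9028] gap 0.819 q [ 0.1122  0.3883  1.6995 -0.0004  1.0562  1.5925]
```

View pics/s13.png

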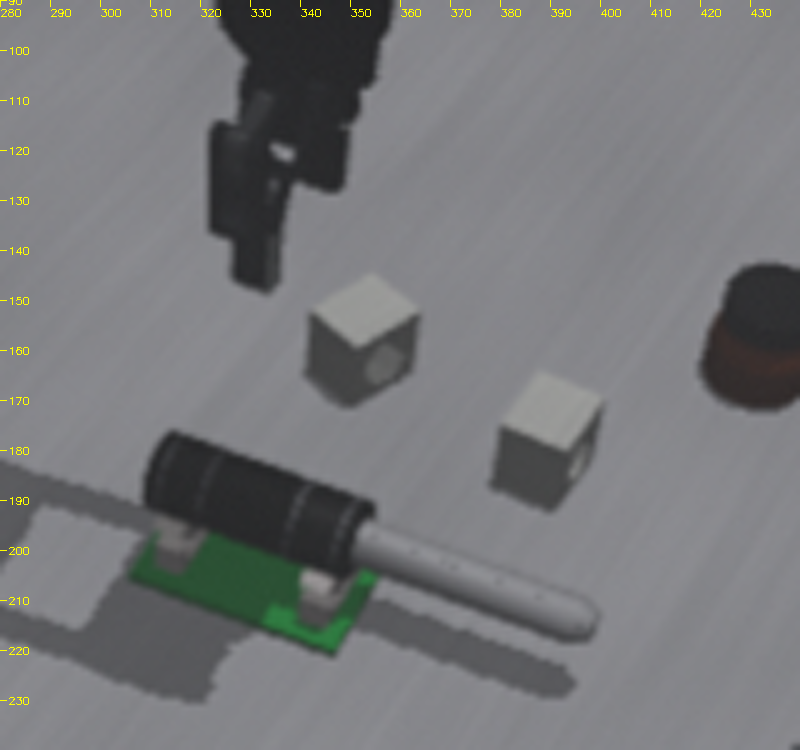

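View pics/t13.png

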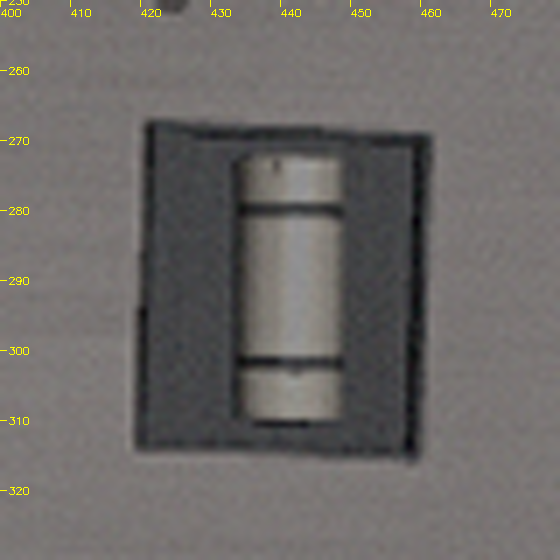

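The mandrel lies centred in the tray (441,290). Both sleeves are undisturbed. Descending on the barrel.

Request:
apply_moves:
  motion:
    - [70,-0.08,1.5,-0.06,0]
    - [70,-0.08,3,-0.06,0]
    - [70,-0.08,4.5,-0.06,0]
    - [70,-0.08,5.6,-0.06,0]
    - [70,-0.08,6.5,-0.06,0]
    - [70,-0.08,6.5,-0.06,0]
    - [70,-0.08,6.5,-0.06,0]

```text
t: 18.02
tcp_pos: [0.494, 0.1698, 0.0356]
tool_rot: [-0.032, 0.706, -0.706, 0.033]
force: [0.1, -0.4, -0.2]
finger_gap: 0.819
```

Request:
apply_moves:
  motion:
    - [30,0,0,0,0]
    - [30,0,0,0,0]
    - [30,0,0,0,0]
    - [30,0,0,0,0]
    - [30,0,0,0,0]
    - [30,0,0,0,0]
  squeeze: 20

```text
t: 18.77
tcp_pos: [0.4943, 0.1691, 0.0364]
tool_rot: [0.032, -0.706, 0.707, -0.034]
force: [0.4, -6.3, 5.0]
finger_gap: 0.509
```

Run:
```python
from h import *
st()
crop('scene','s14',280,90,160,150,5)
crop('top','t14',220,180,120,120,5)
```

```text
t 18.775 tcp [0.4943 0.1691 0.0364] R [ 0.0322 -0.7057  0.7069 -0.034 ] F [ 0.4286 -6.3118  4.9648] gap 0.509 q [ 0.1167  0.7085  1.8323 -0.0033  0.5983  1.5965]
```

View pics/s14.png

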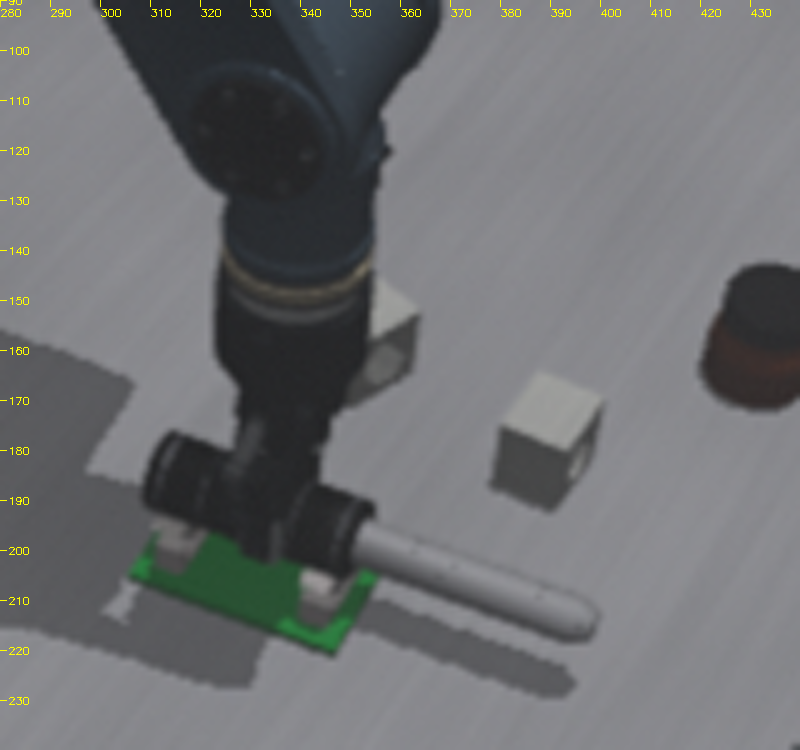

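View pics/t14.png

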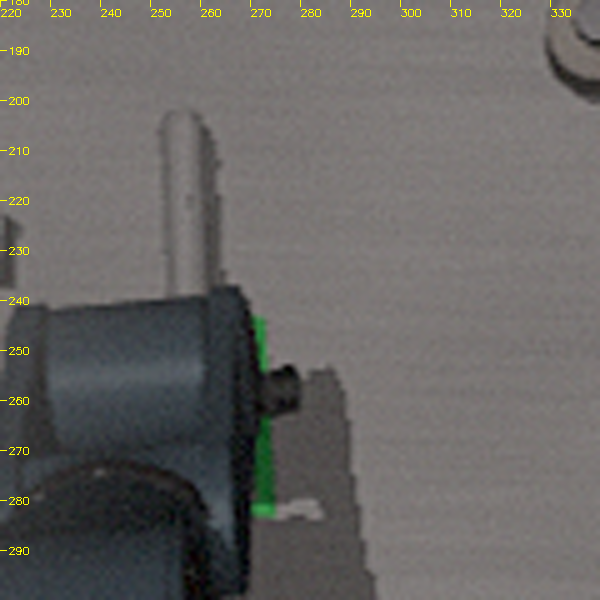

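Request:
apply_moves:
  motion:
    - [30,0,0,0,0]
    - [30,0,0,0,0]
    - [30,0,0,0,0]
    - [30,0,-0.2,0,0]
    - [30,0,-0.6,0,0]
    - [30,0,-1.5,0,0]
    - [30,0,-3,0,0]
    - [30,0,-4.5,0,0]
    - [30,0,-6,0,0]
    - [30,0,-7,0,0]
    - [30,0,-7,0,0]
    - [30,0,-7,0,0]
  squeeze: 80

```text
t: 20.38
tcp_pos: [0.4918, 0.1703, 0.2437]
tool_rot: [0.034, -0.706, 0.706, -0.032]
force: [0.3, 0.1, -3.2]
finger_gap: 0.491
```

Run:
```python
from h import *
plan([[.5299,-.148,.245]],[1.65])
st()
crop('scene','s15',280,60,160,150,5)
crop('top','t15',220,170,120,120,5)
```

```text
[-0.279 -0.044 10.684] -8.632 dist mm 320.6
jaw heading -84.67 tcp [0.4918 0.1703 0.2437] gap 41.7 F [ 0.3047  0.1348 -3.2228] t 20.38
t 20.375 tcp [0.4918 0.1703 0.2437] R [ 0.0338 -0.7063  0.7064 -0.0319] F [ 0.3047  0.1348 -3.2228] gap 0.491 q [0.1185 0.3725 1.6763 0.0001 1.0956 1.5963]
```

View pics/s15.png

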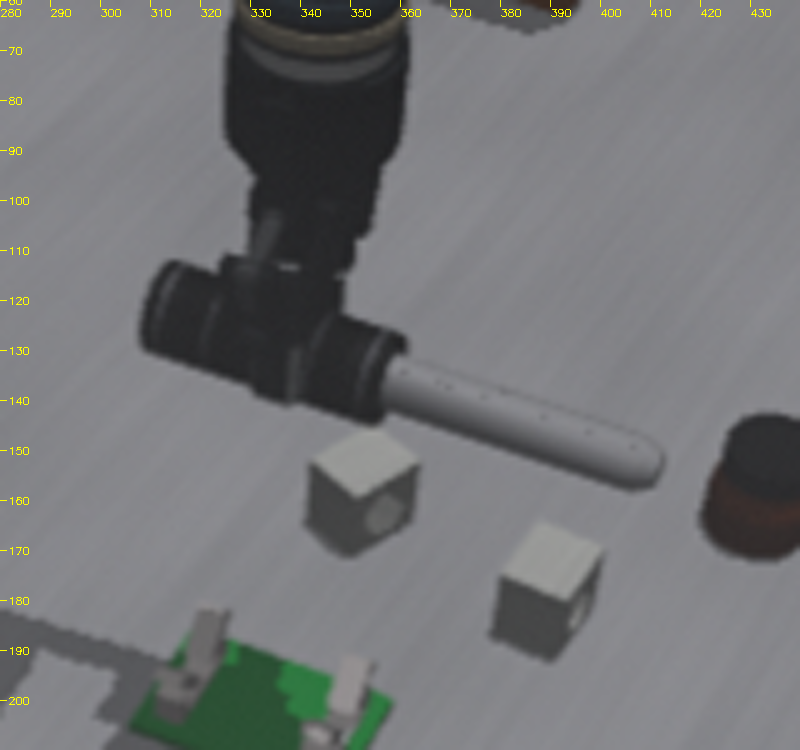

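View pics/t15.png

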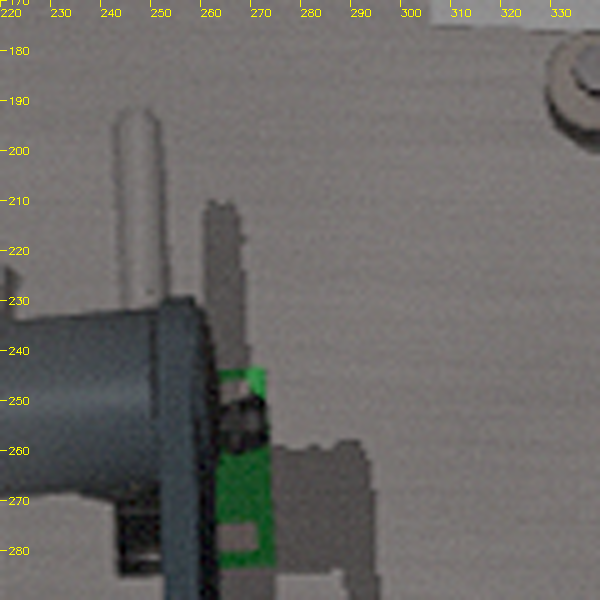

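Run:
```python
from h import *
t=atz('top',np.array([(247.7,191.2),(249.3,225)])-.5,.255);print(t, t[0,:2]-[.4918,.1703], np.degrees(np.arctan2(*(t[0]-t[1])[1::-1])))
print(tri([(405,154.5)],[(247.2,191.5)]))
t=atz('top',np.array([(257,202)])-.5,.048);print(t)
```

```text
[[0.6655 0.1836 0.255 ]
 [0.5767 0.1761 0.255 ]] [0.1737 0.0133] 4.796158721032016
[[0.6584 0.1813 0.2473]]
[[0.6666 0.1812 0.048 ]]
```

Request:
apply_moves:
  motion:
    - [30,0,0,1.3,-1]
    - [30,0,0,2.6,-2]
    - [30,0,0,3.9,-3]
    - [30,-0.1,0,5.2,-4]
    - [30,-0.1,0,6.5,-5]
    - [30,-0.2,0,7.8,-6]
    - [30,-0.2,0,9.1,-7]
    - [30,-0.28,0,10.2,-8]
    - [30,-0.28,0,10.68,-8.63]
    - [30,-0.28,0,10.68,-8.63]
    - [30,-0.28,0,10.68,-8.63]
    - [30,-0.28,0,10.68,-8.63]

```text
t: 21.98
tcp_pos: [0.5309, -0.1468, 0.2444]
tool_rot: [0.507, -0.493, 0.492, -0.507]
force: [0.8, 0.3, -4.0]
finger_gap: 0.485
```

Run:
```python
from h import *
plan([[.5299,-.148,.06]],[1.65])
st()
crop('scene','s16',180,170,160,150,5)
crop('top','t16',300,180,130,120,6)
```

```text
[ 0.045  6.147 -0.029] -0.002 dist mm 184.4
jaw heading 1.63 tcp [ 0.5309 -0.1468  0.2444] gap 41.2 F [ 0.8184  0.3451 -3.9676] t 21.98
t 21.975 tcp [ 0.5309 -0.1468  0.2444] R [ 0.5071 -0.4933  0.4924 -0.507 ] F [ 0.8184  0.3451 -3.9676] gap 0.485 q [-0.4727  0.4124  1.6041  0.0002  1.1264 -0.5013]
```

View pics/s16.png

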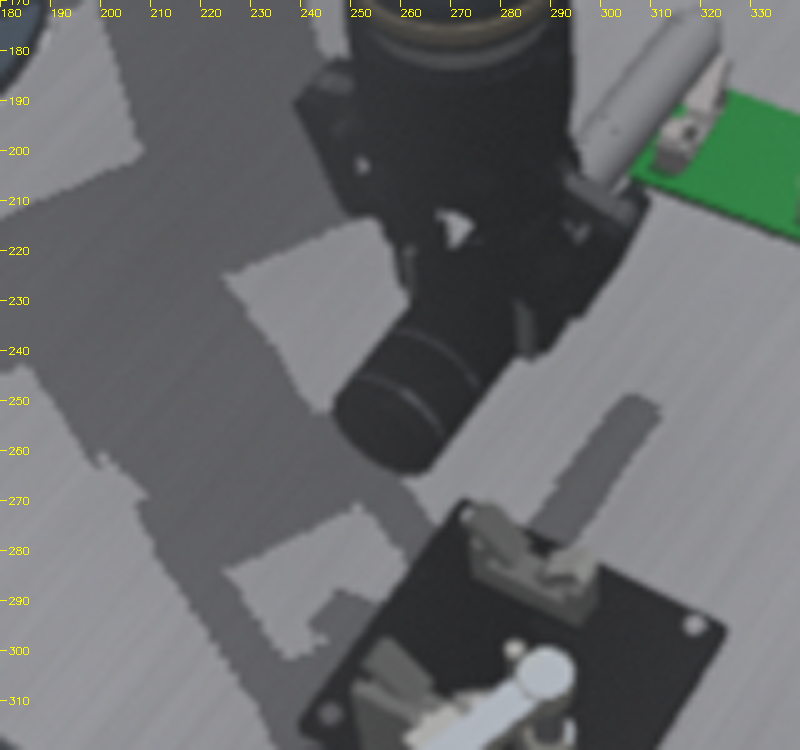

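View pics/t16.png

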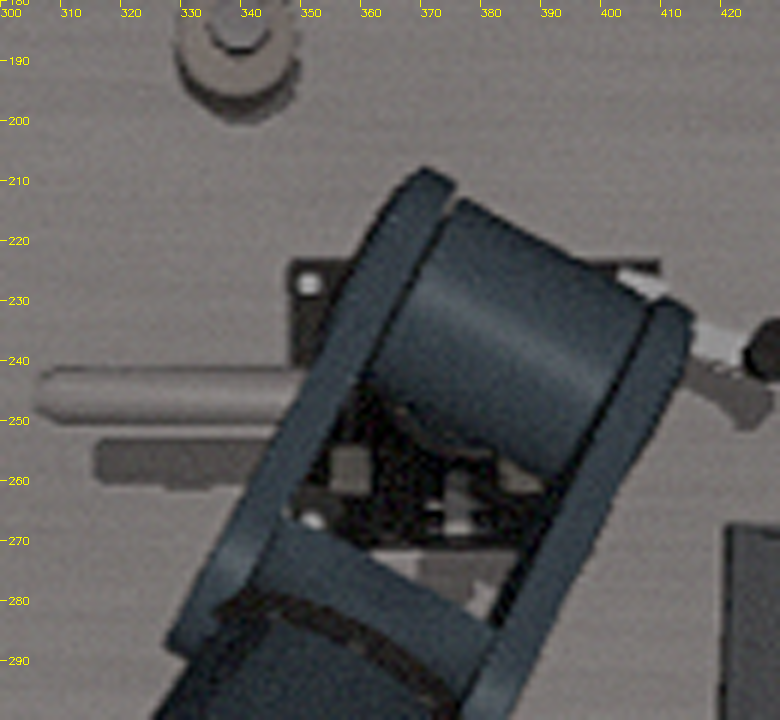

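Request:
apply_moves:
  motion:
    - [30,0.04,1.2,-0.03,0]
    - [30,0.04,2.4,-0.03,0]
    - [30,0.04,3.6,-0.03,0]
    - [30,0.04,4.6,-0.03,0]
    - [30,0.04,5.4,-0.03,0]
    - [30,0.04,5.9,-0.03,0]
    - [30,0.04,5.9,-0.03,0]
    - [30,0.04,5.9,-0.03,0]

```text
t: 23.08
tcp_pos: [0.5312, -0.1494, 0.0686]
tool_rot: [-0.507, 0.492, -0.494, 0.507]
force: [-0.9, 0.7, -2.4]
finger_gap: 0.487
```

Run:
```python
from h import *
plan([[.5299,-.148,.0524]],[1.65])
crop('scene','s17',200,200,160,150,5)
```

```text
[-0.047  0.541 -0.044] -0.003 dist mm 16.4
jaw heading 1.62 tcp [ 0.5312 -0.1494  0.0686] gap 41.4 F [-0.9461  0.7058 -2.4004] t 23.07
```

View pics/s17.png

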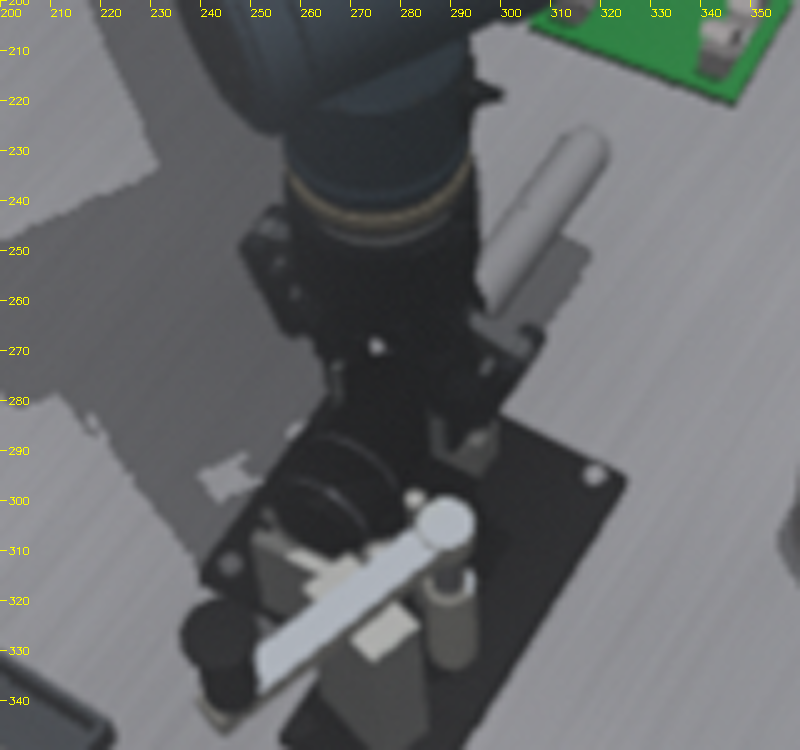

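The barrel is above the cradle, its rear face just in front of the end stop. Lowering slowly.

Request:
apply_moves:
  motion:
    - [30,-0.05,0.15,-0.04,0]
    - [30,-0.05,0.3,-0.04,0]
    - [30,-0.05,0.38,-0.04,0]
    - [30,-0.05,0.44,-0.04,0]
    - [30,-0.05,0.48,-0.04,0]
    - [30,-0.05,0.48,-0.04,0]

```text
t: 23.88
tcp_pos: [0.5294, -0.1478, 0.0535]
tool_rot: [-0.507, 0.493, -0.493, 0.507]
force: [-0.3, 0.4, -2.9]
finger_gap: 0.483
```

Request:
apply_moves:
  motion:
    - [30,0,0.03,0,0]
    - [30,0,0.06,0,0]
    - [30,0,0.06,0,0]
    - [30,0,0.09,0,0]
    - [30,0,0.09,0,0]

```text
t: 24.5
tcp_pos: [0.5295, -0.1479, 0.053]
tool_rot: [-0.507, 0.492, -0.493, 0.507]
force: [-4.0, 0.5, 13.5]
finger_gap: 0.488
```

Request:
apply_moves:
  motion:
    - [30,0,-0.02,-0.02,0]
    - [30,0,-0.02,-0.02,0]
    - [46,0,-0.02,-0.02,0]
    - [50,0,-0.02,-0.02,0]
    - [56,0,-0.02,-0.02,0]
    - [60,0,-0.02,-0.02,0]
    - [60,0,-0.02,-0.02,0]
    - [60,0,-0.02,-0.02,0]

```text
t: 25.5
tcp_pos: [0.5285, -0.1477, 0.0512]
tool_rot: [0.507, -0.493, 0.493, -0.507]
force: [-0.6, -0.9, -0.8]
finger_gap: 0.702
```

Run:
```python
from h import *
st()
crop('scene','s18',200,200,160,150,5)
crop('top','t18',300,200,130,80,6)
```

```text
t 25.5 tcp [ 0.5285 -0.1477  0.0512] R [ 0.507  -0.493   0.4929 -0.507 ] F [-0.5501 -0.9447 -0.8209] gap 0.702 q [-0.4761  0.7003  1.7587  0.      0.6828 -0.5042]
```

View pics/s18.png

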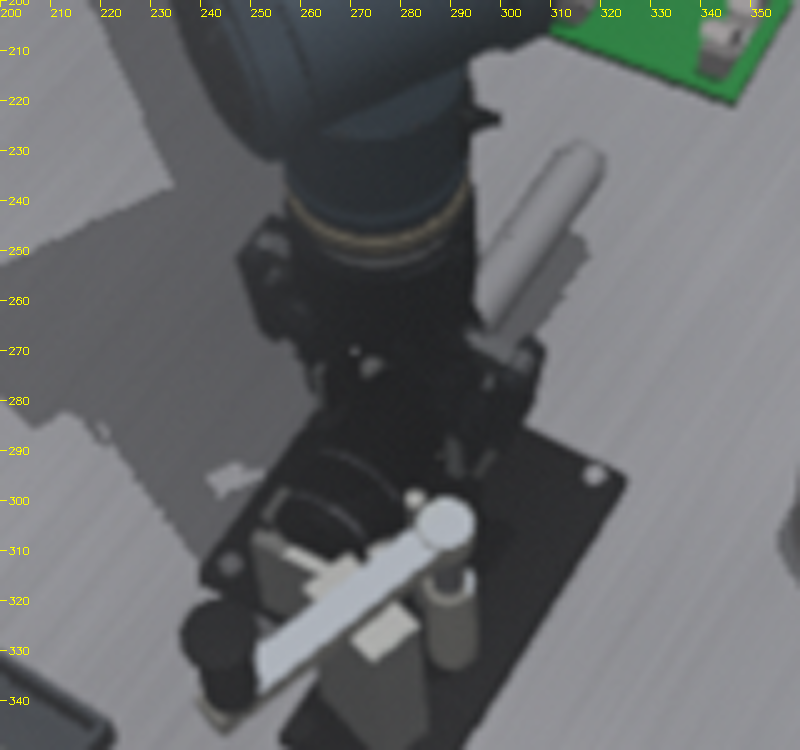

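View pics/t18.png

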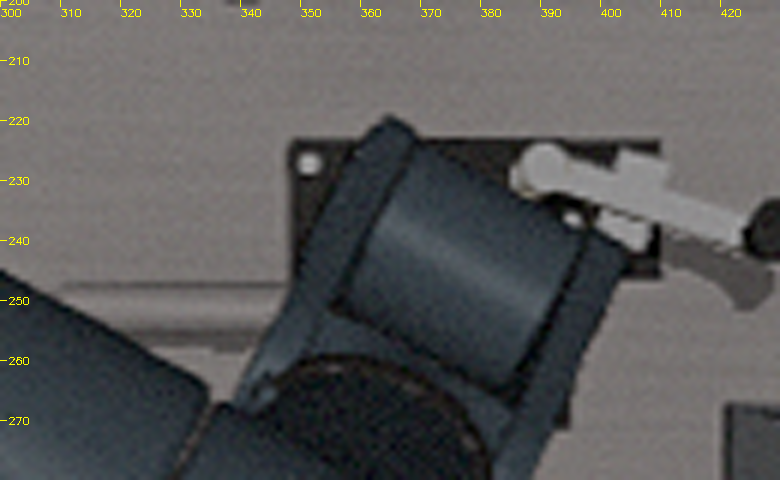

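Request:
apply_moves:
  motion:
    - [30,0,0,0,0]
    - [30,0,0,0,0]
    - [30,0,0,0,0]
    - [30,0,0,0,0]
    - [30,0,0,0,0]
  squeeze: 20

```text
t: 26.22
tcp_pos: [0.5294, -0.1478, 0.0516]
tool_rot: [-0.507, 0.492, -0.494, 0.507]
force: [3.7, 2.5, 1.9]
finger_gap: 0.503
```

Run:
```python
from h import *
st()
```

```text
t 26.225 tcp [ 0.5294 -0.1478  0.0516] R [-0.5066  0.4923 -0.4935  0.5073] F [3.7395 2.5298 1.8586] gap 0.503 q [-0.4758  0.6998  1.7579  0.0006  0.6821 -0.5043]
```

Request:
apply_moves:
  motion:
    - [60,0,0,0,0]
    - [62,0,0,0,0]
    - [62,0,0,0,0]
    - [62,0,-0.5,0,0]
    - [62,0,-1.5,0,0]
    - [62,0,-3,0,0]
    - [62,0,-4.5,0,0]
    - [62,0,-6,0,0]
    - [62,0,-6,0,0]

```text
t: 27.35
tcp_pos: [0.5308, -0.1488, 0.2363]
tool_rot: [-0.506, 0.489, -0.496, 0.508]
force: [0.6, -0.5, 0.7]
finger_gap: 0.723
```

Run:
```python
from h import *
k=np.array([.5624,-.3122])
plan([[*k,.235],[*k,.1335]],[6.9,6.9])
crop('scene','s19',200,200,160,150,5)
```

```text
[5.474 0.078 0.897] -0.528 dist mm 166.4
[5.458 3.462 0.867] -0.528 dist mm 195.6
jaw heading 1.62 tcp [ 0.5308 -0.1488  0.2363] gap 61.5 F [ 0.6002 -0.4671  0.6948] t 27.35
```

View pics/s19.png

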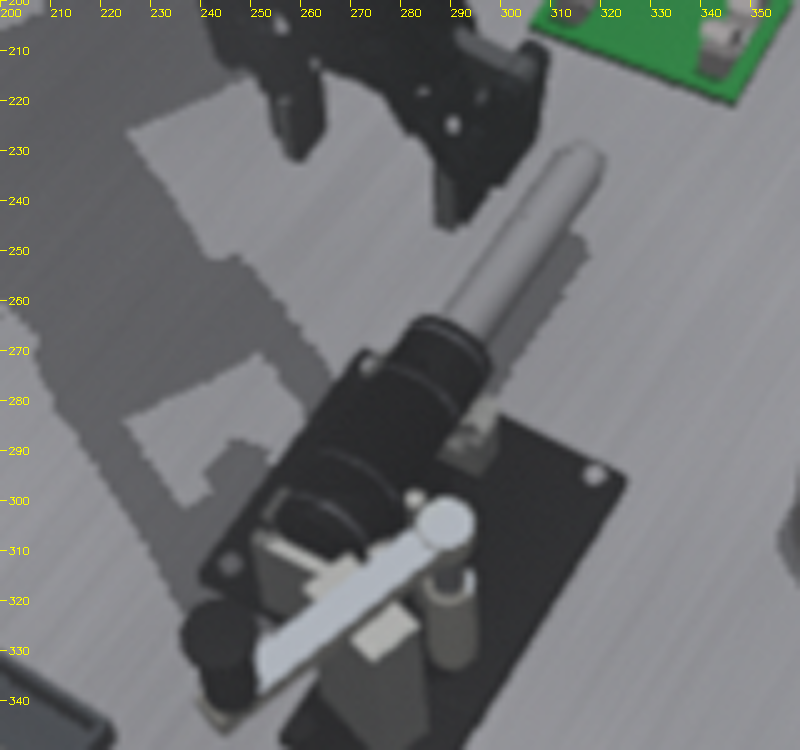

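The barrel sits in both V's with its spigot out (tip at (297,231)). Back to the knob.

Request:
apply_moves:
  motion:
    - [52,1.3,0,0.2,0]
    - [52,2.8,0,0.45,-0.2]
    - [52,4.3,0,0.7,-0.5]
    - [52,5.46,0,0.88,-0.53]
    - [52,5.46,0,0.88,-0.53]
    - [52,5.46,0,0.88,-0.53]
    - [52,5.46,0,0.88,-0.53]

```text
t: 28.28
tcp_pos: [0.559, -0.309, 0.2307]
tool_rot: [-0.529, 0.469, -0.468, 0.53]
force: [-0.1, -1.2, 0.7]
finger_gap: 0.609
```

Run:
```python
from h import *
k=np.array([.5624,-.3122])
plan([[*k,.1335]],[6.9])
crop('top','t20',300,190,150,120,5)
```

```text
[0.124 3.241 0.103] 0.008 dist mm 97.3
jaw heading 6.98 tcp [ 0.559  -0.309   0.2307] gap 51.8 F [-0.09   -1.1825  0.6649] t 28.27
```

View pics/t20.png

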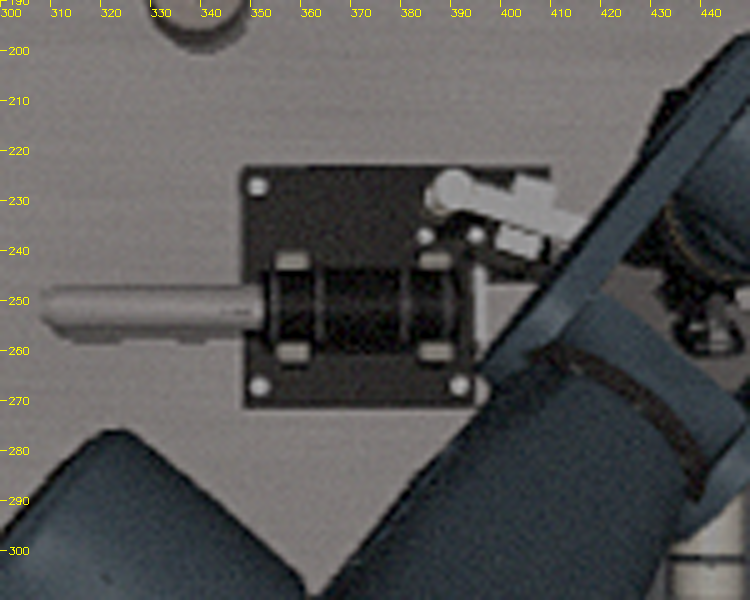

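The barrel is centred between the V-blocks (body 352–392 px, blocks at 358 and 385). Gripping the knob.

Request:
apply_moves:
  motion:
    - [52,0.12,1.2,0.1,0]
    - [52,0.12,2.4,0.1,0]
    - [52,0.12,3.24,0.1,0]
    - [52,0.12,3.24,0.1,0]
    - [10,0.12,3.24,0.1,0]
    - [10,0.12,3.24,0.1,0]
    - [10,0.12,3.24,0.1,0]
    - [10,0.12,3.24,0.1,0]
    - [10,0.12,3.24,0.1,0]
    - [10,0.12,3.24,0.1,0]
  squeeze: 60

```text
t: 29.58
tcp_pos: [0.5637, -0.3144, 0.1357]
tool_rot: [-0.529, 0.468, -0.47, 0.529]
force: [0.7, -0.1, 5.3]
finger_gap: 0.32
```

Run:
```python
from h import *
st()
```

```text
t 29.575 tcp [ 0.5637 -0.3144  0.1357] R [-0.5291  0.468  -0.4699  0.5293] F [ 0.6553 -0.0595  5.2923] gap 0.32 q [-0.6816  0.6659  1.4631  0.0002  1.0099 -0.8024]
```

Request:
apply_moves:
  motion:
    - [10,0,-0.2,0,0]
    - [10,0,-0.4,0,0]
    - [10,0,-0.63,0,0]
    - [10,0,-0.63,0,0]
    - [10,0,-0.63,0,0]

```text
t: 30.2
tcp_pos: [0.5627, -0.3136, 0.1525]
tool_rot: [0.529, -0.469, 0.469, -0.529]
force: [1.4, -0.3, -10.0]
finger_gap: 0.323
```

Run:
```python
from h import *
st()
s=manip.sense();p=np.array(s["tcp_pos"]);M=Ro.from_quat(s["tool_rot"]).as_matrix()
P=np.array([.5936,-.2093]); K0=np.array([.4855,-.2123])
j0=np.degrees(np.arctan2(M[1,2],M[0,2]))
a1=np.arctan2(*(p[:2]-P)[::-1]);a0=np.arctan2(*(K0-P)[::-1]);
da=(a1-a0+np.pi)%(2*np.pi)-np.pi;r1=np.hypot(*(p[:2]-P));print(da,r1,np.hypot(*(K0-P)))
pts=[];ys=[]
for f in np.linspace(1,0,13)[1:]:
    a=a0+f*da;r=.108
    pts.append([*(P+r*np.array([np.cos(a),np.sin(a)])),p[2]]);ys.append(j0-np.degrees(da*(1-f)))
plan(pts,ys)
```

```text
t 30.2 tcp [ 0.5627 -0.3136  0.1525] R [ 0.5292 -0.4694  0.4686 -0.5292] F [ 1.3827 -0.3127 -9.9594] gap 0.323 q [-0.6816  0.6442  1.4518  0.      1.0467 -0.8022]
1.254546695538977 0.10875356958345075 0.1081416201099281
[-0.191  0.    -0.327] 0.599 dist mm 11.4
[-0.392  0.001 -0.644] 1.198 dist mm 22.6
[-0.626  0.001 -0.939] 1.797 dist mm 33.9
[-0.889  0.002 -1.208] 2.396 dist mm 45.0
[-1.179  0.002 -1.448] 2.995 dist mm 56.0
[-1.492  0.003 -1.656] 3.594 dist mm 66.9
[-1.826  0.003 -1.831] 4.193 dist mm 77.6
[-2.175  0.003 -1.969] 4.792 dist mm 88.0
[-2.538  0.004 -2.071] 5.391 dist mm 98.3
[-2.908  0.004 -2.134] 5.99 dist mm 108.2
[-3.284  0.004 -2.158] 6.589 dist mm 117.9
[-3.66   0.005 -2.143] 7.188 dist mm 127.2
jaw heading 6.91 tcp [ 0.5627 -0.3136  0.1525] gap 27.5 F [ 1.3827 -0.3127 -9.9594] t 30.2
```

Request:
apply_moves:
  motion:
    - [10,-0.19,0,-0.33,0.6]
    - [10,-0.39,0,-0.64,1.2]
    - [10,-0.63,0,-0.94,1.8]
    - [10,-0.89,0,-1.21,2.4]
    - [10,-1.18,0,-1.45,3.0]
    - [10,-1.49,0,-1.66,3.6]
    - [10,-1.83,0,-1.83,4.2]
    - [10,-2.18,0,-1.97,4.8]
    - [10,-2.54,0,-2.07,5.4]
    - [10,-2.91,0,-2.13,6.0]
    - [10,-3.28,0,-2.16,6.6]
    - [10,-3.66,0,-2.14,7.2]

```text
t: 31.7
tcp_pos: [0.4833, -0.2117, 0.1525]
tool_rot: [-0.154, 0.692, -0.69, 0.15]
force: [-3.4, -1.3, -10.1]
finger_gap: 0.319
```

Request:
apply_moves:
  motion:
    - [10,0,0,0,0]
    - [10,0,0,0,0]

```text
t: 31.95
tcp_pos: [0.4834, -0.2118, 0.1524]
tool_rot: [-0.156, 0.691, -0.689, 0.152]
force: [-5.4, -0.6, -10.5]
finger_gap: 0.318
```

Run:
```python
from h import *
st()
crop('scene','s21',200,200,160,150,5)
crop('top','t21',300,190,150,120,5)
plan([[.4855,-.2123,.1505]])
```

```text
t 31.95 tcp [ 0.4834 -0.2118  0.1524] R [-0.1556  0.6915 -0.6889  0.1517] F [ -5.4362  -0.5866 -10.5456] gap 0.318 q [-0.6238  0.5129  1.7482 -0.0022  0.8868  0.5102]
[-0.059  0.061  0.044] 0 dist mm 2.9
jaw heading -64.91 tcp [ 0.4834 -0.2119  0.1523] gap 27.4 F [ -5.7271   0.2686 -10.0904] t 32.05
```

View pics/s21.png

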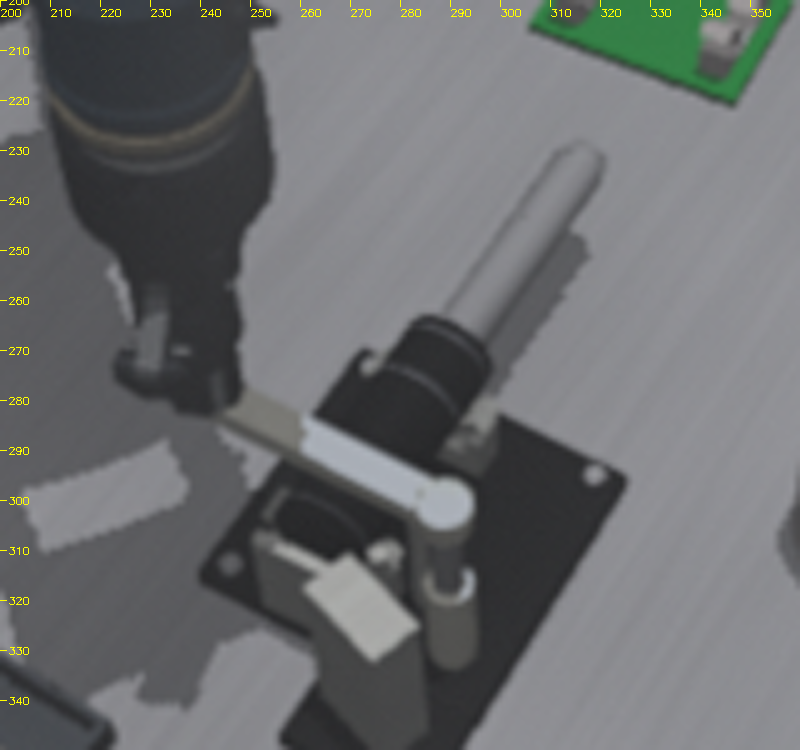

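View pics/t21.png

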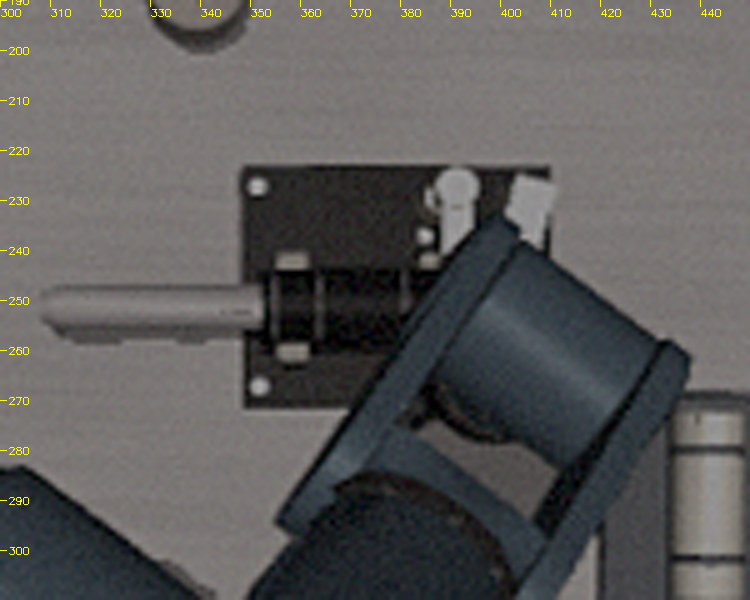

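Request:
apply_moves:
  motion:
    - [10,-0.06,0.2,0.04,0]
    - [10,-0.06,0.4,0.04,0]
    - [10,-0.06,0.6,0.04,0]
    - [10,-0.06,0.75,0.04,0]
    - [10,-0.06,0.75,0.04,0]

```text
t: 32.67
tcp_pos: [0.4834, -0.2118, 0.1292]
tool_rot: [-0.157, 0.692, -0.688, 0.15]
force: [-9.7, -1.5, -8.2]
finger_gap: 0.324
```

Run:
```python
from h import *
st()
crop('scene','s22',220,250,110,100,7)
```

```text
t 32.675 tcp [ 0.4834 -0.2118  0.1292] R [-0.1573  0.6924 -0.6879  0.1503] F [-9.7043 -1.4768 -8.1954] gap 0.324 q [-0.623   0.5518  1.7621 -0.0042  0.8389  0.5121]
```

View pics/s22.png

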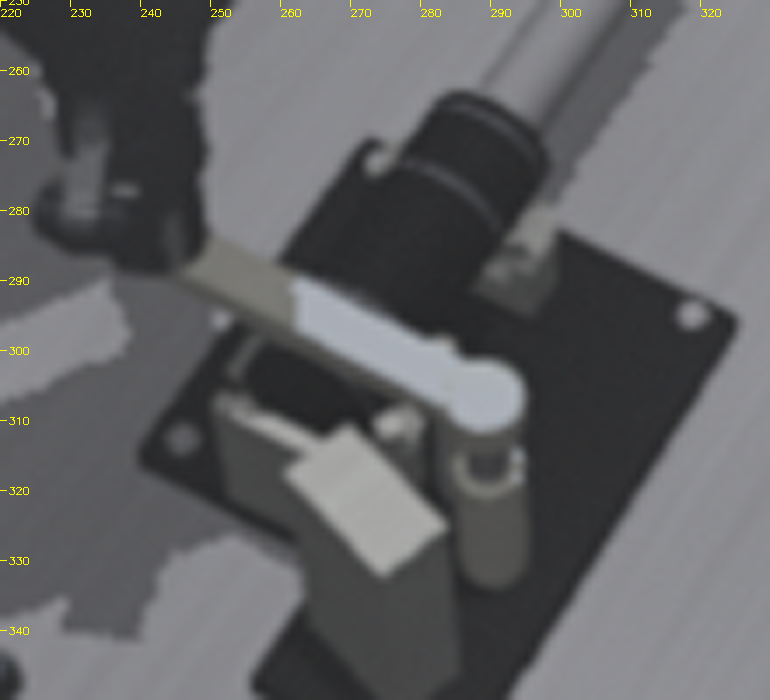

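Request:
apply_moves:
  motion:
    - [10,0.08,0.1,-0.06,0]
    - [10,0.08,0.25,-0.06,0]
    - [10,0.08,0.4,-0.06,0]
    - [10,0.08,0.5,-0.06,0]
    - [10,0.08,0.58,-0.06,0]
    - [10,0.08,0.58,-0.06,0]

```text
t: 33.48
tcp_pos: [0.4834, -0.212, 0.1127]
tool_rot: [-0.155, 0.691, -0.689, 0.152]
force: [-5.6, -0.3, -8.1]
finger_gap: 0.319
```

Run:
```python
from h import *
st()
crop('scene','s23',220,250,110,100,7)
```

```text
t 33.475 tcp [ 0.4834 -0.212   0.1127] R [-0.1548  0.6912 -0.6894  0.1519] F [-5.6237 -0.3058 -8.1428] gap 0.319 q [-0.6244  0.5774  1.7781 -0.002   0.7907  0.5106]
```

View pics/s23.png

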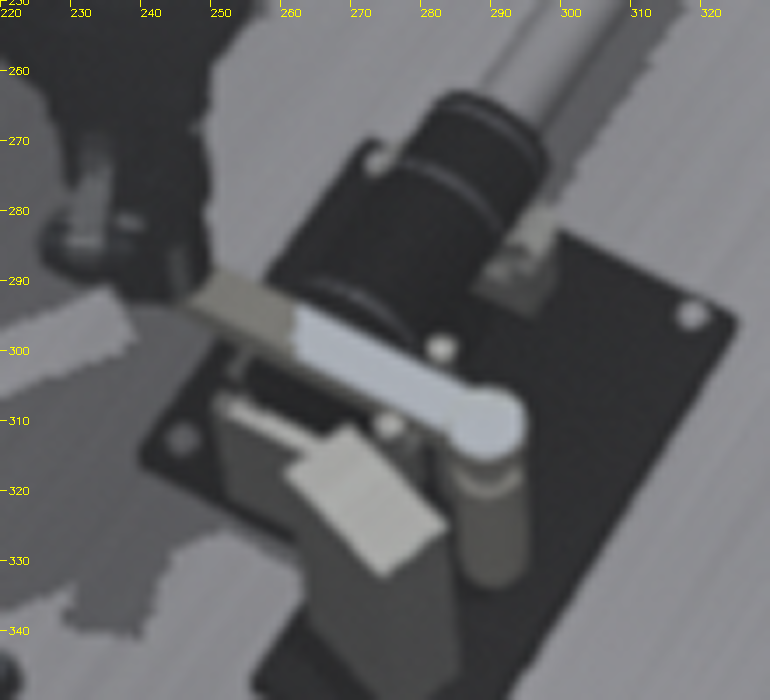

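The bar is between the keeper pins (283,300)/(275,311). A little lower.

Request:
apply_moves:
  motion:
    - [10,0.04,0.05,-0.03,0]
    - [10,0.04,0.1,-0.03,0]
    - [10,0.04,0.13,-0.03,0]
    - [10,0.04,0.13,-0.03,0]

```text
t: 34.02
tcp_pos: [0.4832, -0.2123, 0.1115]
tool_rot: [0.154, -0.69, 0.691, -0.153]
force: [-8.9, 0.3, 8.5]
finger_gap: 0.322
```

Request:
apply_moves:
  motion:
    - [10,0.04,-0.05,-0.03,0]
    - [40,0.04,-0.05,-0.03,0]
    - [50,0.04,-0.05,-0.03,0]
    - [52,0.04,-0.05,-0.03,0]
    - [52,0.04,-0.05,-0.03,0]
    - [52,0.04,-0.6,-0.03,0]
    - [52,0.04,-1.5,-0.03,0]
    - [52,0.04,-3,-0.03,0]
    - [52,0.04,-4.5,-0.03,0]
    - [52,0.04,-4.5,-0.03,0]

```text
t: 35.28
tcp_pos: [0.4845, -0.2131, 0.2479]
tool_rot: [0.15, -0.688, 0.693, -0.155]
force: [1.0, 0.6, -0.8]
finger_gap: 0.606
```

Run:
```python
from h import *
st()
a=manip.snapshot('scene')[:,:,::-1];b=manip.snapshot('top')[:,:,::-1]
cv2.imwrite('pics/tp24.png',b)
crop('scene','s24',200,200,160,150,5,a)
crop('top','t24',170,190,160,110,5,b)
```

```text
t 35.275 tcp [ 0.4845 -0.2131  0.2479] R [ 0.1504 -0.6881  0.6928 -0.1547] F [ 0.9849  0.5622 -0.843 ] gap 0.606 q [-0.6258  0.3747  1.6585  0.0001  1.0993  0.51  ]
```

View pics/s24.png

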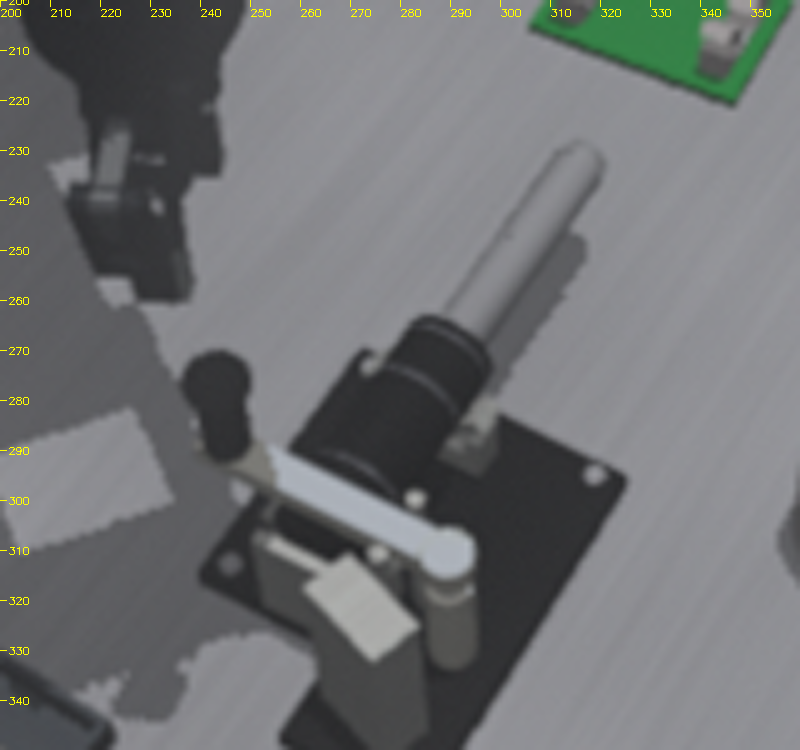

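View pics/t24.png

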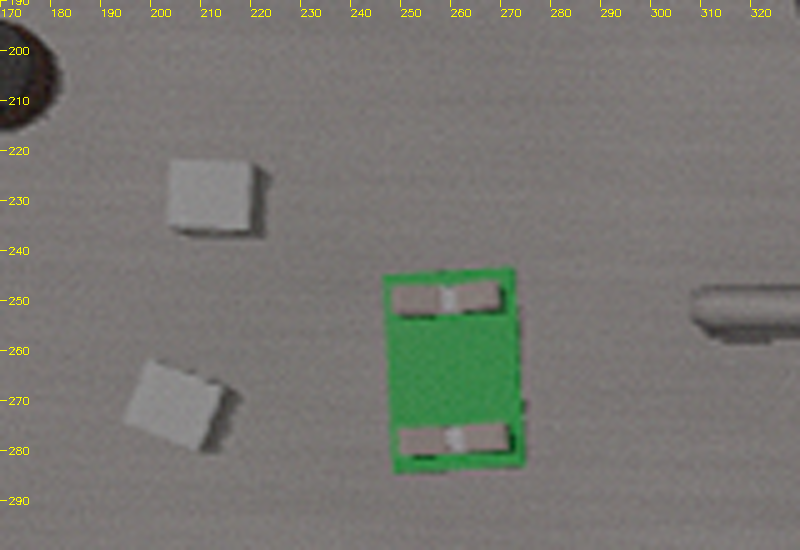

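The bar is down across the barrel between the pins, as at the start. The sleeves have not moved: B at (212,229), A at (205,270). Now I measure them.

Run:
```python
from h import *
b=cv2.imread('pics/tp24.png');g=cv2.GaussianBlur(b,(3,3),0).astype(float)
gr=g.mean(2)
for nm,(x0,y0,x1,y1) in {'A':(190,258,222,286),'B':(198,216,226,242)}.items():
    r=gr[y0:y1,x0:x1]; up=cv2.resize(r,None,fx=8,fy=8,interpolation=cv2.INTER_CUBIC)
    m=(up>(np.median(r[:2])+r.max())/2-2).astype(np.uint8)
    c=max(cv2.findContours(m,0,1)[0],key=cv2.contourArea)
    q=cv2.minAreaRect(c);box=cv2.boxPoints(q)
    px=(box+.5)/8-.5+[x0,y0]
    w=atz('top',px,.048)
    e1=w[1]-w[0];e2=w[2]-w[1]
    print(nm,np.median(r[:2]),r.max(),px.mean(0),w.mean(0)[:2],[(round(np.linalg.norm(e)*1000,1),round(np.degrees(np.arctan2(e[1],e[0])),1)) for e in(e1,e2)])
# spigot axis columns
for x in (312,318,324,330,336,342):
    col=gr[238:266,x-1:x+2].mean(1);d=np.diff(col);print(x,np.round(col).astype(int))
```

```text
A 118.66666666666667 141.66666666666666 [203.6493 270.3281] [0.4589 0.3291] [(np.float64(40.6), np.float64(-18.8)), (np.float64(47.0), np.float64(-109.4))]
B 121.66666666666667 142.0 [210.8797 228.027 ] [0.5841 0.313 ] [(np.float64(38.6), np.float64(-0.3)), (np.float64(46.3), np.float64(-91.2))]
312 [119 119 119 118 117 118 120 120 113 102 105 117 124 122 115 105  88  72
  71  91 111 118 118 118 116 116 117 118]
318 [119 119 119 118 117 117 119 119 111 100 104 117 124 124 118 106  89  75
  73  76  90 111 119 118 117 117 116 116]
324 [120 118 118 118 117 117 119 118 108  96 101 116 125 126 119 107  90  76
  74  84 101 114 118 119 119 117 117 118]
330 [119 117 116 117 118 117 117 117 107  94 100 114 124 128 120 107  91  76
  73  89 111 118 118 120 120 119 118 119]
336 [119 117 117 117 118 117 118 118 107  94  99 113 123 128 123 109  92  78
  74  79  95 114 121 120 120 119 119 120]
342 [120 118 117 117 118 117 117 117 106  94  98 112 122 127 122 108  91  78
  76  90 110 120 120 120 121 121 121 120]
```

Run:
```python
from h import *
w=atz('top',[(342,246.05),(330,246.08),(318,246.16),(315,246.2)],.064);w[:,0]-=.013;print(w)
plan([[.459,.329,.20],[.459,.329,.013]],[71,71])
t=atz('top',[(308.2-.5,250.5)],.064);print(t,t[0,1]-.186)
```

```text
[[ 0.5271 -0.0745  0.064 ]
 [ 0.5261 -0.0395  0.064 ]
 [ 0.5249 -0.0045  0.064 ]
 [ 0.5246  0.0042  0.064 ]]
[ -6.892   1.471 -16.664] 4.392 dist mm 542.8
[ -6.891   7.704 -16.665] 4.392 dist mm 588.3
jaw heading -65.08 tcp [ 0.4821 -0.2115  0.2442] gap 51.9 F [-0.971   0.2069  0.5269] t 35.38
[[0.5245 0.0252 0.064 ]] -0.1608305994111655
```

Request:
apply_moves:
  motion:
    - [70,-0.7,0,-1.8,0.4]
    - [70,-1.4,0,-3.5,0.8]
    - [70,-2.1,0,-5.2,1.3]
    - [70,-2.8,0,-6.9,1.8]
    - [70,-3.5,0,-8.6,2.3]
    - [70,-4.2,0,-10.3,2.8]
    - [70,-4.9,0,-12,3.3]
    - [70,-5.7,0.5,-13.7,3.8]
    - [70,-6.4,1.0,-15.4,4.2]
    - [72,-6.89,1.47,-16.66,4.39]
    - [72,-6.89,1.47,-16.66,4.39]
    - [72,-6.89,1.47,-16.66,4.39]

```text
t: 36.88
tcp_pos: [0.4583, 0.3279, 0.1987]
tool_rot: [-0.115, -0.697, 0.698, 0.117]
force: [-0.2, -0.5, 0.4]
finger_gap: 0.839
```

Request:
apply_moves:
  motion:
    - [72,0,0,0,0]
    - [72,0,0,0,0]

```text
t: 37.12
tcp_pos: [0.4597, 0.3276, 0.2005]
tool_rot: [0.117, 0.697, -0.697, -0.117]
force: [0.2, 1.1, 0.6]
finger_gap: 0.843
```

Run:
```python
from h import *
st()
plan([[.459,.329,.013]],[71])
crop('scene','s25',280,60,160,150,5)
```

```text
t 37.125 tcp [0.4597 0.3276 0.2005] R [ 0.1174  0.6974 -0.6973 -0.1171] F [0.1779 1.1346 0.5608] gap 0.843 q [ 0.4214  0.4847  1.6191 -0.0001  1.0374  2.3253]
[ 0.038  6.249 -0.035] -0.009 dist mm 187.5
jaw heading -109.09 tcp [0.4597 0.3276 0.2005] gap 71.7 F [0.1779 1.1346 0.5608] t 37.12
```

View pics/s25.png

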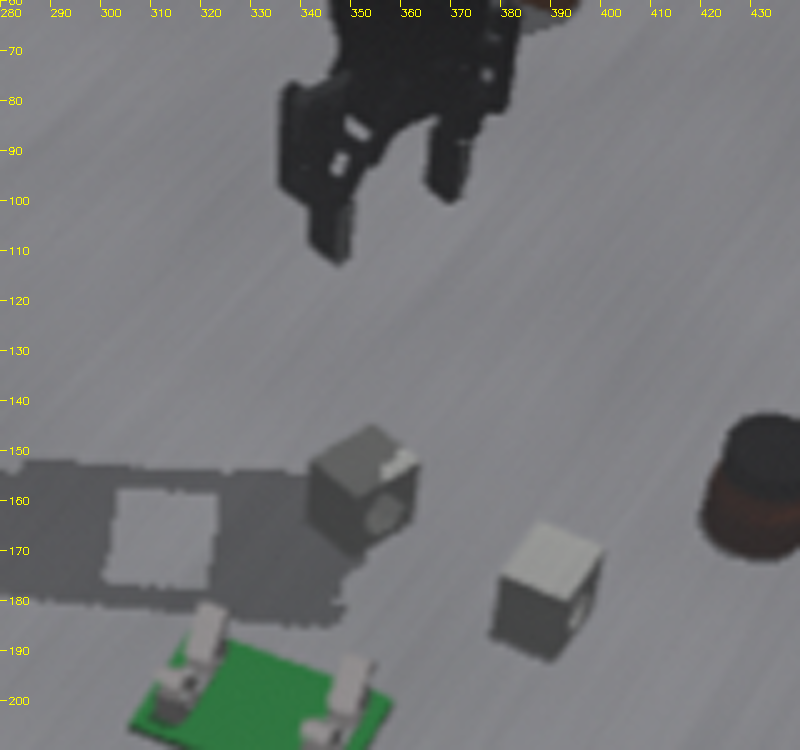

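The sleeve is undisturbed; descending.

Request:
apply_moves:
  motion:
    - [72,0.04,1.5,-0.03,0]
    - [72,0.04,3,-0.03,0]
    - [72,0.04,4.5,-0.03,0]
    - [72,0.04,5.6,-0.03,0]
    - [72,0.04,6.2,-0.03,0]
    - [72,0.04,6.2,-0.03,0]
    - [72,0.04,6.2,-0.03,0]

```text
t: 38.05
tcp_pos: [0.4594, 0.3303, 0.0153]
tool_rot: [0.117, 0.698, -0.697, -0.116]
force: [0.3, 0.3, -0.1]
finger_gap: 0.846
```

Request:
apply_moves:
  motion:
    - [35,0,0,0,0]
    - [35,0,0,0,0]
    - [35,0,0,0,0]
    - [35,0,0,0,0]
    - [35,0,0,0,0]
    - [35,0,0,0,0]
  squeeze: 25

```text
t: 38.8
tcp_pos: [0.4592, 0.3303, 0.0155]
tool_rot: [0.117, 0.698, -0.697, -0.116]
force: [-1.0, -0.8, 7.1]
finger_gap: 0.562
```

Run:
```python
from h import *
st()
crop('scene','s26',280,60,160,150,5)
```

```text
t 38.8 tcp [0.4592 0.3303 0.0155] R [ 0.1173  0.6979 -0.697  -0.1158] F [-1.0132 -0.8328  7.0938] gap 0.562 q [ 0.4261  0.7746  1.7262 -0.0002  0.6383  2.3282]
```

View pics/s26.png

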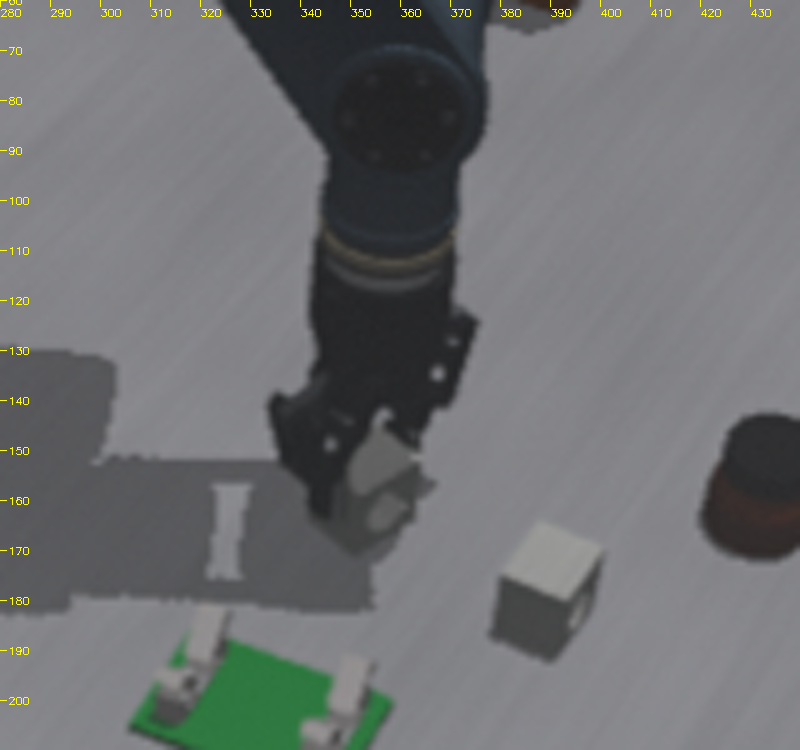

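Request:
apply_moves:
  motion:
    - [35,0,0,0,0]
    - [35,0,0,0,0]
    - [35,0,-0.3,0,0]
    - [35,0,-1,0,0]
    - [35,0,-2.2,0,0]
    - [35,0,-4,0,0]
    - [35,0,-4,0,0]
    - [35,0,-4,0,0]
  squeeze: 50

```text
t: 39.85
tcp_pos: [0.4577, 0.3296, 0.134]
tool_rot: [-0.116, -0.697, 0.698, 0.117]
force: [0.2, 0.0, -1.7]
finger_gap: 0.553
```

```bash
cat >> h.py <<'E'
def ax(y): return .5299-.0303*(y+.148)   # spigot axis X at y
JH=1.73
E
python3 - <<'E'
from h import *
s=manip.sense();print(s['tcp_pos'],s['finger_gap'],s['force'])
plan([[ax(.075),.075,.135]],[None])
s=manip.sense();M=Ro.from_quat(s["tool_rot"]).as_matrix();j=np.degrees(np.arctan2(M[1,2],M[0,2]));print('twist',-(JH-j)/10)
E
```

```text
[0.4577 0.3296 0.134 ] 0.5532566629388278 [ 0.1936  0.0348 -1.745 ]
[-4.825 -0.033  7.316] 0 dist mm 262.9
jaw heading -108.99 tcp [0.4577 0.3296 0.134 ] gap 47.0 F [ 0.1936  0.0348 -1.745 ] t 39.85
twist -11.07153368801024
```

Request:
apply_moves:
  motion:
    - [35,-0.45,0,0.7,-1]
    - [35,-0.9,0,1.4,-2]
    - [35,-1.35,0,2.1,-3]
    - [35,-1.8,0,2.8,-4]
    - [35,-2.25,0,3.5,-5]
    - [35,-2.7,0,4.2,-6]
    - [35,-3.2,0,4.9,-7]
    - [35,-3.65,0,5.6,-8]
    - [35,-4.1,0,6.3,-9]
    - [35,-4.5,0,6.9,-10]
    - [35,-4.82,0,7.32,-11.07]
    - [35,-4.82,0,7.32,-11.07]

```text
t: 41.35
tcp_pos: [0.5228, 0.0744, 0.1324]
tool_rot: [0.507, -0.495, 0.493, -0.506]
force: [-0.4, 1.2, -0.7]
finger_gap: 0.552
```

Request:
apply_moves:
  motion:
    - [35,0,0,0,0]
    - [35,0,0,0,0]

```text
t: 41.6
tcp_pos: [0.5229, 0.076, 0.1336]
tool_rot: [0.508, -0.493, 0.492, -0.507]
force: [0.1, -0.3, -1.0]
finger_gap: 0.556
```

Run:
```python
from h import *
st()
plan([[ax(.075),.075,.0555]],[JH])
crop('scene','s27',240,130,160,150,5)
```

```text
t 41.6 tcp [0.5229 0.076  0.1336] R [ 0.5076 -0.493   0.4922 -0.507 ] F [ 0.1182 -0.3254 -1.0411] gap 0.556 q [-0.0675  0.5421  1.7648  0.0002  0.8361 -0.0969]
[0.033 2.605 0.009] -0.005 dist mm 78.2
jaw heading 1.68 tcp [0.5229 0.076  0.1336] gap 47.2 F [ 0.1182 -0.3254 -1.0411] t 41.6
```

View pics/s27.png

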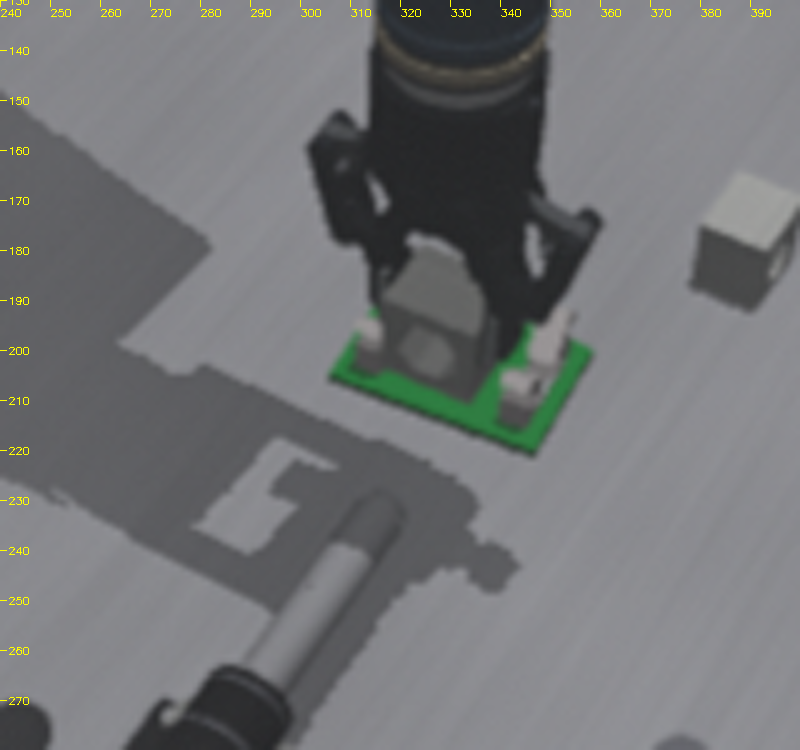

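The sleeve is held level with its bore facing the spigot. Descend to axis height.

Request:
apply_moves:
  motion:
    - [35,0.03,1,0.01,0]
    - [35,0.03,2,0.01,0]
    - [35,0.03,2.6,0.01,0]
    - [35,0.03,2.6,0.01,0]
    - [35,0.03,2.6,0.01,0]

```text
t: 42.28
tcp_pos: [0.5245, 0.0746, 0.0567]
tool_rot: [-0.507, 0.492, -0.493, 0.508]
force: [-0.2, 0.3, -1.8]
finger_gap: 0.556
```

Run:
```python
from h import *
st()
y=.045
plan([[ax(y),y,.0555]],[JH])
a=manip.snapshot('scene')[:,:,::-1]
crop('scene','s28',270,170,90,90,8,a)
crop('top','t28',270,215,90,60,8)
```

```text
t 42.275 tcp [0.5245 0.0746 0.0567] R [-0.5072  0.4921 -0.4927  0.5077] F [-0.1981  0.344  -1.8072] gap 0.556 q [-0.0698  0.6759  1.8063  0.      0.6582 -0.0999]
[ 0.986  0.041 -0.044] -0.001 dist mm 29.6
jaw heading 1.72 tcp [0.5245 0.0746 0.0567] gap 47.3 F [-0.1981  0.344  -1.8072] t 42.27
```

View pics/s28.png

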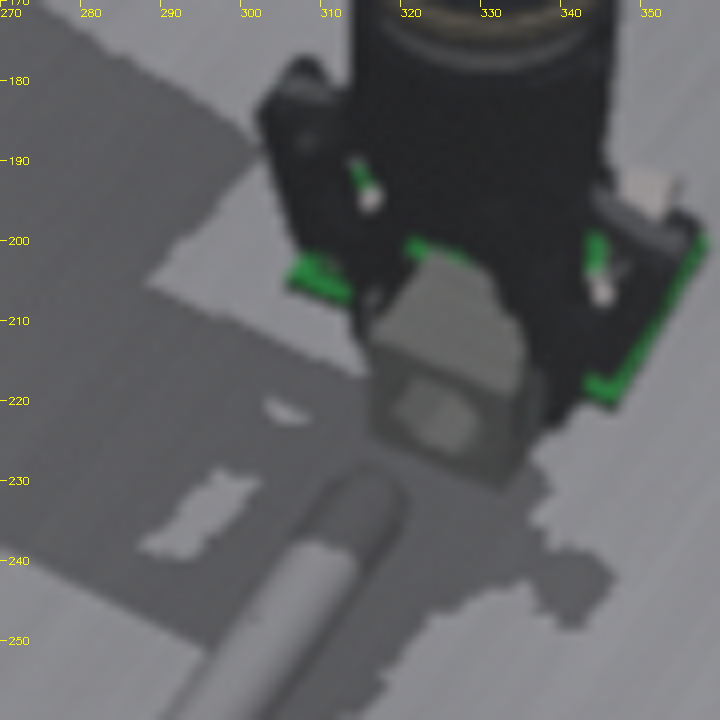

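View pics/t28.png

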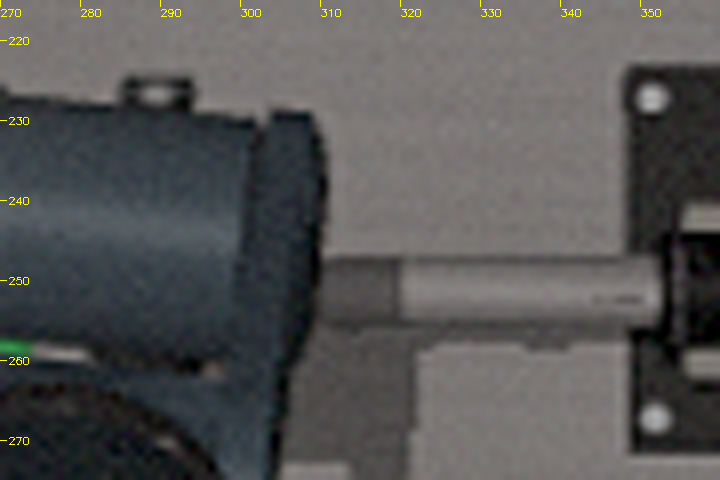

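Run:
```python
from h import *
p=[[ax(y),y,.064] for y in(-.06,0,.026,.0546)]
print(proj('scene',p)+.5)
# face corners predicted
c=np.array([.5245-.0303*-.02,.0546,.0567+.0085])
for dx,dz in((-.024,.024),(.024,.024),(.024,-.024),(-.024,-.024)): print(proj('scene',c+[dx,0,dz])+.5)
```

```text
[[300.7985 254.4203]
 [313.4713 236.4053]
 [318.7459 228.9073]
 [324.404  220.8641]]
[[316.5501 210.4715]]
[[333.9006 218.499 ]]
[[333.0755 230.8793]]
[[316.279  222.9565]]
```

Run:
```python
from h import *
im=np.mean([manip.snapshot('scene').astype(float).mean(2) for _ in range(2)],0)
for y in(-.06,-.045,-.03,0.0,.01):
    P=np.array([ax(y),y,.064]); 
    p=proj('scene',P)[0]; q=proj('scene',P+[-.0303*.01,.01,0])[0]; d=(q-p)/np.linalg.norm(q-p); n=np.array([-d[1],d[0]])
    t=np.arange(-12,12.1,1.); xs=(p[0]+n[0]*t).astype(np.float32)[None];ys=(p[1]+n[1]*t).astype(np.float32)[None]
    print(y,p,n,np.round(cv2.remap(im.astype(np.float32),xs,ys,1)[0]).astype(int))
    # predicted silhouettes half-width
    print('  half', [float((proj('scene',P+o)[0]-p)@n) for o in ([0.013,0,0],[0,0,.013])])
```

```text
-0.06 [300.2985 253.9203] [0.8179 0.5754] [ 92  95  94  98 100 103 103 106 122 132 136 137 135 130 121 109  94  82
  84  90  91  92  91  90 101]
  half [5.310448785224025, -1.9348565023952238]
-0.045 [303.5343 249.3205] [0.8179 0.5754] [ 91  91  90  90  91  91  91 103 118 128 136 137 135 130 122 111  95  81
  82  89  90  91  91  90  89]
  half [5.27254035712376, -1.9209622505172517]
-0.03 [306.7244 244.7856] [0.8179 0.5754] [ 90  90  90  90  90  91  90 101 120 132 136 138 135 131 124 112  96  82
  84  90  90  91  92  91  90]
  half [5.2351418363959805, -1.9072560507767573]
0.0 [312.9713 235.9053] [0.8179 0.5754] [92 91 90 90 90 91 88 80 81 86 89 90 89 87 85 80 74 73 85 91 91 91 92 92
 92]
  half [5.161836285116591, -1.8803936154678498]
0.01 [315.015  233.0001] [0.8179 0.5754] [91 91 90 90 90 90 87 78 81 85 89 90 89 88 85 81 75 73 85 91 91 92 92 92
 91]
  half [5.1378329177969295, -1.871598671764141]
```

The spigot projection matches the picture within 0.1 px. I start the insertion in small steps and watch the force.

Request:
apply_moves:
  motion:
    - [35,0.3,0.04,-0.02,0]
    - [35,0.6,0.04,-0.03,0]
    - [35,0.95,0.04,-0.04,0]
    - [35,0.95,0.04,-0.04,0]

```text
t: 42.98
tcp_pos: [0.5238, 0.0446, 0.0549]
tool_rot: [-0.507, 0.493, -0.493, 0.507]
force: [-0.4, -0.2, -1.8]
finger_gap: 0.558
```

Request:
apply_moves:
  motion:
    - [35,0.1,0,0,0]
    - [35,0.25,0,0,0]
    - [35,0.4,0,0,0]
    - [35,0.4,0,0,0]

```text
t: 43.48
tcp_pos: [0.5241, 0.0335, 0.0549]
tool_rot: [-0.507, 0.493, -0.493, 0.507]
force: [0.2, 0.2, -2.1]
finger_gap: 0.556
```

Run:
```python
from h import *
st()
y=.01
plan([[ax(y),y,.0555]],[JH])
crop('scene','s29',270,170,90,90,8)
```

```text
t 43.475 tcp [0.5241 0.0335 0.0549] R [-0.5073  0.4926 -0.4926  0.5073] F [ 0.2286  0.2352 -2.0578] gap 0.556 q [-0.1491  0.6762  1.8178  0.      0.6475 -0.1785]
[ 0.785 -0.02   0.011] -0.004 dist mm 23.6
jaw heading 1.69 tcp [0.5241 0.0335 0.0549] gap 47.2 F [ 0.2286  0.2352 -2.0578] t 43.48
```

View pics/s29.png

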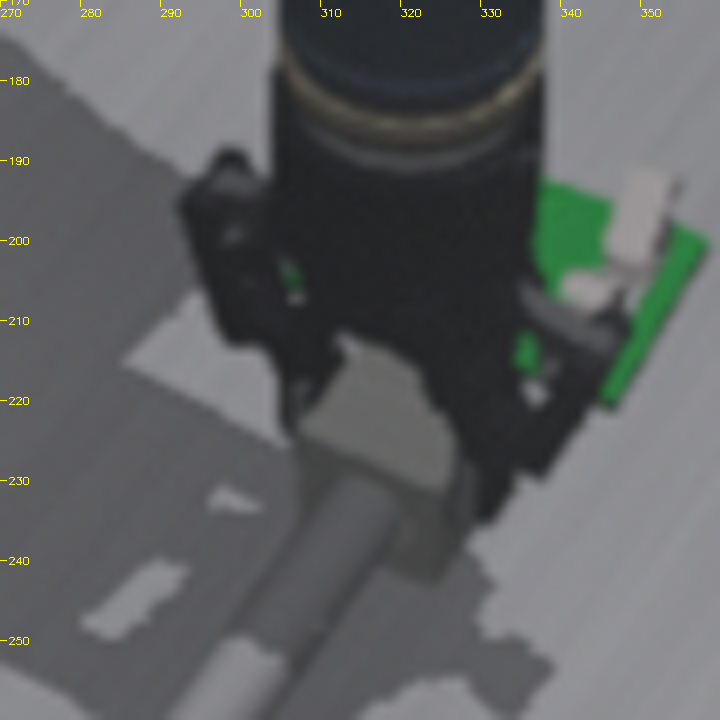

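The tip has entered the bore and the force stays clean. Continuing.

Request:
apply_moves:
  motion:
    - [35,0.2,-0.02,0,0]
    - [35,0.4,-0.02,0.01,0]
    - [35,0.6,-0.02,0.01,0]
    - [35,0.78,-0.02,0.01,0]
    - [35,0.78,-0.02,0.01,0]

```text
t: 44.15
tcp_pos: [0.5252, 0.0099, 0.0555]
tool_rot: [-0.507, 0.493, -0.493, 0.507]
force: [-0.3, -0.2, -1.1]
finger_gap: 0.555
```

Run:
```python
from h import *
st()
y=-.04
plan([[ax(y),y,.0555]],[JH])
```

```text
t 44.15 tcp [0.5252 0.0099 0.0555] R [-0.5072  0.4926 -0.4927  0.5072] F [-0.3099 -0.1938 -1.0626] gap 0.555 q [-0.1941  0.675   1.8175  0.      0.6489 -0.2232]
[1.664 0.001 0.001] -0.007 dist mm 49.9
jaw heading 1.66 tcp [0.5252 0.0099 0.0555] gap 47.1 F [-0.3099 -0.1938 -1.0626] t 44.15
```

Request:
apply_moves:
  motion:
    - [35,0.25,0,0,0]
    - [35,0.5,0,0,0]
    - [35,0.75,0,0,0]
    - [35,1.0,0,0,0]
    - [35,1.25,0,0,0]
    - [35,1.5,0,0,0]
    - [35,1.66,0,0,0]
    - [35,1.66,0,0,0]

```text
t: 45.15
tcp_pos: [0.5266, -0.0397, 0.0555]
tool_rot: [-0.507, 0.493, -0.493, 0.507]
force: [0.3, 0.5, -1.3]
finger_gap: 0.554
```

Run:
```python
from h import *
st()
y=-.078
plan([[ax(y),y,.0555]],[JH])
```

```text
t 45.15 tcp [ 0.5266 -0.0397  0.0555] R [-0.5072  0.4926 -0.4927  0.5073] F [ 0.2831  0.4951 -1.3118] gap 0.554 q [-0.2871  0.6771  1.8102  0.0001  0.6541 -0.3164]
[1.276 0.001 0.002] -0.006 dist mm 38.3
jaw heading 1.67 tcp [ 0.5266 -0.0397  0.0555] gap 47.1 F [ 0.2831  0.4951 -1.3118] t 45.15
```

Request:
apply_moves:
  motion:
    - [35,0.3,0,0,0]
    - [35,0.6,0,0,0]
    - [35,0.9,0,0,0]
    - [35,1.1,0,0,0]
    - [35,1.2,0,0,0]
    - [35,1.2,0,0,0]

```text
t: 45.9
tcp_pos: [0.5275, -0.0755, 0.0555]
tool_rot: [-0.507, 0.493, -0.493, 0.507]
force: [0.6, -0.1, -1.0]
finger_gap: 0.56
```

Request:
apply_moves:
  motion:
    - [35,0.05,0,0,0]
    - [35,0.1,0,0,0]
    - [35,0.1,0,0,0]

```text
t: 46.28
tcp_pos: [0.5277, -0.0783, 0.0555]
tool_rot: [0.507, -0.492, 0.492, -0.507]
force: [0.7, 0.5, -1.4]
finger_gap: 0.556
```

Request:
apply_moves:
  motion:
    - [35,0.05,0,0,0]
    - [35,0.1,0,0,0]
    - [35,0.1,0,0,0]

```text
t: 46.65
tcp_pos: [0.5278, -0.0815, 0.0555]
tool_rot: [-0.507, 0.492, -0.493, 0.507]
force: [0.4, 1.2, -2.1]
finger_gap: 0.554
```

Request:
apply_moves:
  motion:
    - [35,0.05,0,0,0]
    - [35,0.07,0,0,0]
    - [35,0.07,0,0,0]

```text
t: 47.02
tcp_pos: [0.5278, -0.0835, 0.0555]
tool_rot: [-0.507, 0.493, -0.493, 0.507]
force: [0.2, -0.1, -0.4]
finger_gap: 0.549
```

Request:
apply_moves:
  motion:
    - [35,0.04,0,0,0]
    - [35,0.07,0,0,0]
    - [35,0.07,0,0,0]

```text
t: 47.4
tcp_pos: [0.5278, -0.0837, 0.0556]
tool_rot: [-0.507, 0.493, -0.492, 0.508]
force: [2.0, 6.8, -0.1]
finger_gap: 0.554
```

Run:
```python
from h import *
st()
crop('scene','s30',240,210,110,100,7)
```

```text
t 47.4 tcp [ 0.5278 -0.0837  0.0556] R [-0.5068  0.4932 -0.4919  0.5079] F [ 1.9888  6.7652 -0.0616] gap 0.554 q [-0.3678  0.6819  1.7936  0.0036  0.6672 -0.4001]
```

View pics/s30.png

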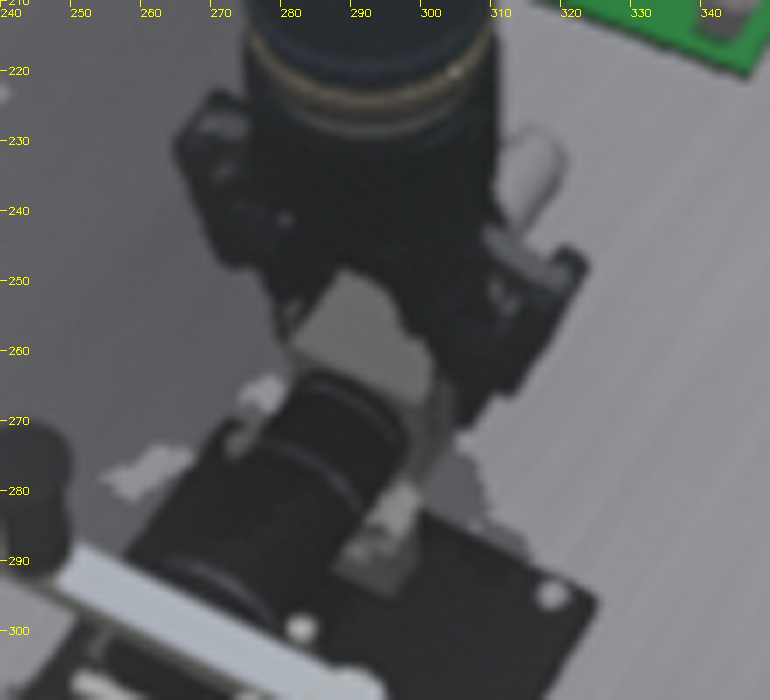

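The sleeve is against the shoulder: the force rose to 6.8 N at y = −0.0837. Releasing.

Request:
apply_moves:
  motion:
    - [35,-0.03,0,0,0]
    - [52,-0.03,0,0,0]
    - [60,-0.03,0,0,0]
    - [68,-0.03,0,0,0]
    - [68,-0.03,0,0,0]
    - [68,-0.03,-0.6,0,0]
    - [68,-0.03,-1.6,0,0]
    - [68,-0.03,-3,0,0]
    - [68,-0.03,-5,0,0]
    - [68,-0.03,-5,0,0]

```text
t: 48.7
tcp_pos: [0.5311, -0.0858, 0.2103]
tool_rot: [-0.506, 0.489, -0.496, 0.509]
force: [0.1, -0.4, -1.2]
finger_gap: 0.794
```

Run:
```python
from h import *
st()
a=manip.snapshot('scene')[:,:,::-1];b=manip.snapshot('top')[:,:,::-1]
cv2.imwrite('pics/tp31.png',b)
crop('scene','s31',240,130,170,150,4,a)
crop('top','t31',170,190,160,110,5,b)
gr=cv2.GaussianBlur(b,(3,3),0).astype(float).mean(2)
x0,y0,x1,y1=198,216,226,242
r=gr[y0:y1,x0:x1]; up=cv2.resize(r,None,fx=8,fy=8,interpolation=cv2.INTER_CUBIC)
m=(up>(np.median(r[:2])+r.max())/2-2).astype(np.uint8)
c=max(cv2.findContours(m,0,1)[0],key=cv2.contourArea);box=cv2.boxPoints(cv2.minAreaRect(c))
px=(box+.5)/8-.5+[x0,y0];w=atz('top',px,.048);e=w[1]-w[0];print(w.mean(0),np.degrees(np.arctan2(e[1],e[0])),np.linalg.norm(e))
plan([[*w.mean(0)[:2],.2]],[89.3])
```

```text
t 48.7 tcp [ 0.5311 -0.0858  0.2103] R [-0.5059  0.4887 -0.4962  0.509 ] F [ 0.0526 -0.3675 -1.2421] gap 0.794 q [-0.368   0.4341  1.682  -0.      1.0141 -0.398 ]
[0.5839 0.313  0.048 ] -0.5140104568517948 0.0386806037574869
[-13.193   0.197   2.263] -8.759 dist mm 401.6
jaw heading 1.71 tcp [ 0.5278 -0.0847  0.2061] gap 67.9 F [0.2047 0.4553 0.3568] t 48.8
```

View pics/s31.png

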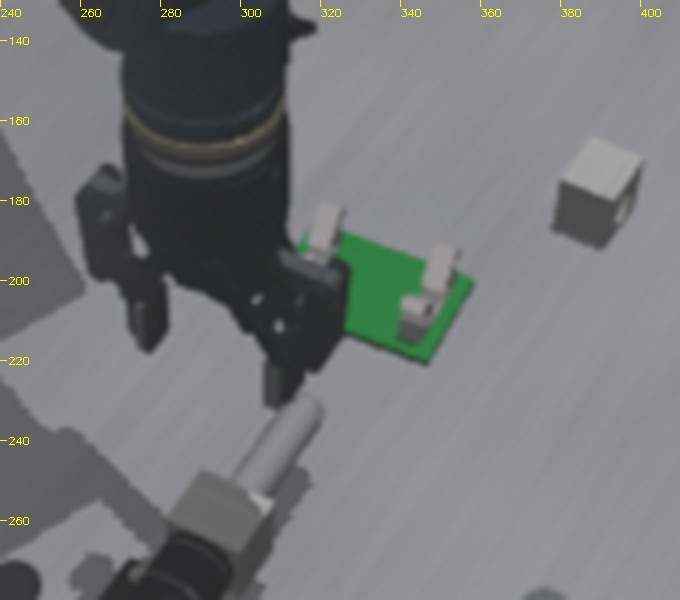

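View pics/t31.png

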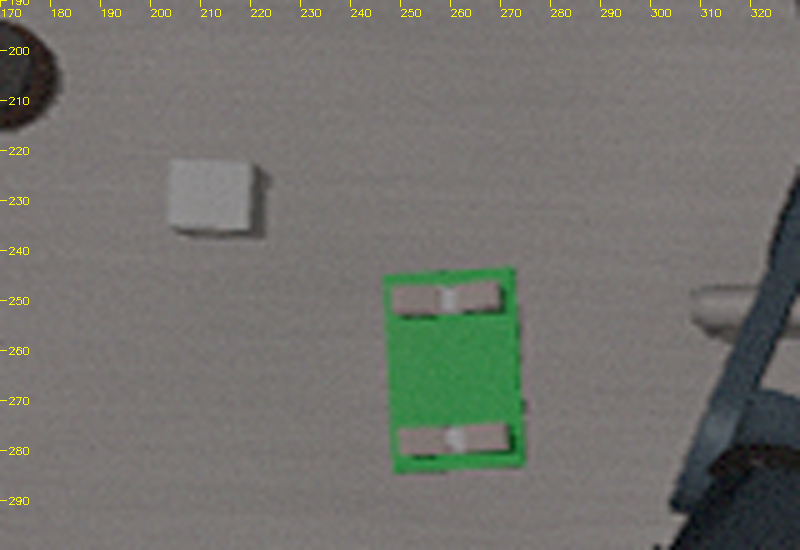

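Sleeve A stays on the spigot against the shoulder, and B is still at (212,229). Going to B.

Request:
apply_moves:
  motion:
    - [68,-1.4,0,0.25,-0.9]
    - [68,-2.8,0,0.5,-1.8]
    - [68,-4.2,0,0.75,-2.7]
    - [68,-5.6,0,1.0,-3.6]
    - [68,-7,0,1.25,-4.5]
    - [68,-8.4,0,1.5,-5.4]
    - [72,-9.8,0,1.75,-6.3]
    - [72,-11.2,0.1,2,-7.2]
    - [72,-12.4,0.2,2.15,-8.1]
    - [72,-13.19,0.2,2.26,-8.76]
    - [72,-13.19,0.2,2.26,-8.76]
    - [72,-13.19,0.2,2.26,-8.76]

```text
t: 50.3
tcp_pos: [0.5829, 0.3119, 0.1979]
tool_rot: [0.708, -0.006, 0.004, -0.706]
force: [0.0, -0.7, -0.4]
finger_gap: 0.842
```

Request:
apply_moves:
  motion:
    - [72,0,0,0,0]
    - [72,0,0,0,0]

```text
t: 50.55
tcp_pos: [0.5839, 0.3119, 0.1996]
tool_rot: [0.707, -0.005, 0.005, -0.707]
force: [-0.6, -0.8, -0.0]
finger_gap: 0.845
```

Run:
```python
from h import *
st()
plan([[.584,.313,.013]],[89.3])
crop('scene','s32',300,60,160,150,5)
```

```text
t 50.55 tcp [0.5839 0.3119 0.1996] R [ 0.7071 -0.0049  0.0048 -0.707 ] F [-0.5689 -0.7647 -0.0492] gap 0.845 q [ 0.3222  0.6118  1.3642 -0.0001  1.1658 -1.2348]
[0.003 6.219 0.037] -0.009 dist mm 186.6
jaw heading 89.21 tcp [0.5839 0.3119 0.1996] gap 71.9 F [-0.5689 -0.7647 -0.0492] t 50.55
```

View pics/s32.png

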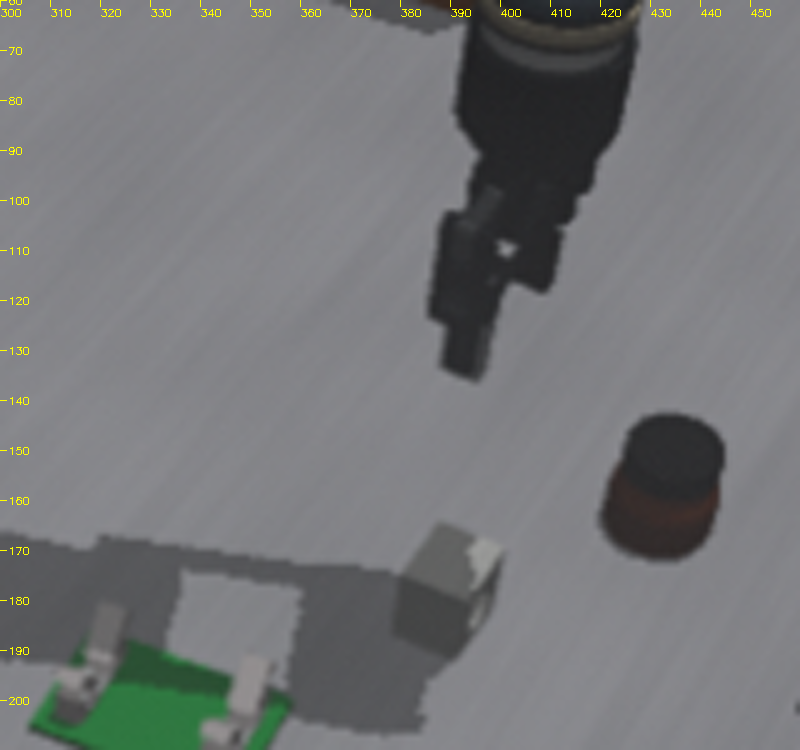

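Request:
apply_moves:
  motion:
    - [72,0,1.5,0.04,0]
    - [72,0,3,0.04,0]
    - [72,0,4.5,0.04,0]
    - [72,0,5.6,0.04,0]
    - [72,0,6.17,0.04,0]
    - [72,0,6.17,0.04,0]
    - [72,0,6.17,0.04,0]

```text
t: 51.48
tcp_pos: [0.5851, 0.3145, 0.016]
tool_rot: [-0.707, 0.003, -0.005, 0.707]
force: [-0.2, 0.0, 0.7]
finger_gap: 0.845
```

Request:
apply_moves:
  motion:
    - [35,0,0,0,0]
    - [35,0,0,0,0]
    - [35,0,0,0,0]
    - [35,0,0,0,0]
    - [35,0,0,0,0]
    - [35,0,0,0,0]
  squeeze: 25

```text
t: 52.22
tcp_pos: [0.5849, 0.3144, 0.0162]
tool_rot: [-0.707, 0.003, -0.005, 0.707]
force: [-1.1, 0.4, 6.0]
finger_gap: 0.559
```

Run:
```python
from h import *
st()
```

```text
t 52.225 tcp [0.5849 0.3144 0.0162] R [-0.7068  0.0032 -0.0051  0.7073] F [-1.0887  0.3635  6.0272] gap 0.559 q [ 0.3254  0.8514  1.4615 -0.0003  0.826  -1.2334]
```

Request:
apply_moves:
  motion:
    - [35,0,0,0,0]
    - [35,0,0,0,0]
    - [35,0,-0.3,0,0]
    - [35,0,-1,0,0]
    - [35,0,-2.2,0,0]
    - [35,0,-4,0,0]
    - [35,0,-4,0,0]
    - [35,0,-4,0,0]
  squeeze: 50

```text
t: 53.22
tcp_pos: [0.5833, 0.314, 0.135]
tool_rot: [-0.707, 0.004, -0.004, 0.707]
force: [-0.2, -0.2, -1.6]
finger_gap: 0.554
```

Run:
```python
from h import *
st()
plan([[ax(.08),.08,.135]],[JH])
```

```text
t 53.225 tcp [0.5833 0.314  0.135 ] R [-0.7071  0.0042 -0.0042  0.7071] F [-0.1813 -0.2064 -1.6368] gap 0.554 q [ 0.3255  0.6877  1.4144  0.0001  1.0395 -1.2334]
[-1.919  0.001 -7.825] 8.759 dist mm 241.7
jaw heading 89.32 tcp [0.5833 0.314  0.135 ] gap 47.1 F [-0.1813 -0.2064 -1.6368] t 53.23
```

Request:
apply_moves:
  motion:
    - [35,-0.2,0,-0.85,0.95]
    - [35,-0.4,0,-1.7,1.9]
    - [35,-0.6,0,-2.55,2.85]
    - [35,-0.8,0,-3.4,3.8]
    - [35,-1.05,0,-4.25,4.75]
    - [35,-1.25,0,-5.1,5.7]
    - [35,-1.45,0,-5.95,6.65]
    - [35,-1.65,0,-6.8,7.6]
    - [35,-1.92,0,-7.82,8.76]
    - [35,-1.92,0,-7.82,8.76]
    - [35,-1.92,0,-7.82,8.76]
    - [35,-1.92,0,-7.82,8.76]

```text
t: 54.72
tcp_pos: [0.5234, 0.081, 0.134]
tool_rot: [0.508, -0.492, 0.492, -0.508]
force: [1.0, 0.5, -1.7]
finger_gap: 0.556
```

Run:
```python
from h import *
st()
plan([[ax(.075),.075,.0562]],[JH])
```

```text
t 54.725 tcp [0.5234 0.081  0.134 ] R [ 0.508  -0.4922  0.4918 -0.5078] F [ 0.9942  0.4843 -1.6857] gap 0.556 q [-0.0577  0.5424  1.7622  0.0003  0.8376 -0.0896]
[ 0.202  2.594 -0.012] 0.009 dist mm 78.1
jaw heading 1.82 tcp [0.5234 0.081  0.134 ] gap 47.2 F [ 0.9942  0.4843 -1.6857] t 54.73
```

Request:
apply_moves:
  motion:
    - [35,0.2,1,0,0]
    - [35,0.2,2,0,0]
    - [35,0.2,2.59,-0.01,0]
    - [35,0.2,2.59,-0.01,0]
    - [35,0.2,2.59,-0.01,0]

```text
t: 55.35
tcp_pos: [0.5239, 0.0747, 0.0572]
tool_rot: [-0.507, 0.492, -0.492, 0.508]
force: [-0.9, 0.2, -2.2]
finger_gap: 0.554
```

Run:
```python
from h import *
st()
y=.04
plan([[ax(y),y,.0562]],[JH])
crop('scene','s33',270,170,90,90,8)
```

```text
t 55.35 tcp [0.5239 0.0747 0.0572] R [-0.5074  0.4919 -0.4925  0.5079] F [-0.8864  0.2228 -2.2161] gap 0.554 q [-0.0698  0.6747  1.8075  0.0001  0.6583 -0.1008]
[ 1.156  0.032 -0.025] 0.004 dist mm 34.7
jaw heading 1.77 tcp [0.5239 0.0747 0.0572] gap 47.1 F [-0.8864  0.2228 -2.2161] t 55.35
```

View pics/s33.png

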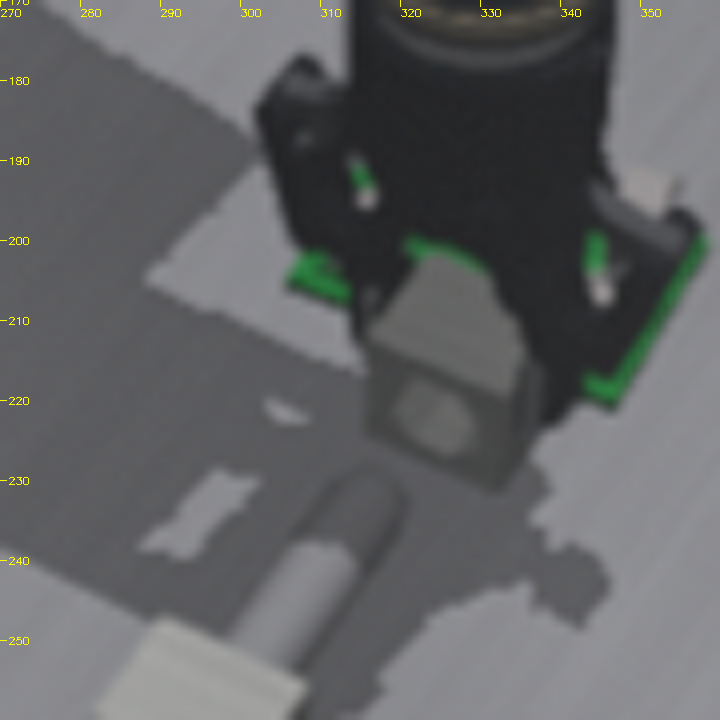

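Same picture as for the first sleeve. Inserting.

Request:
apply_moves:
  motion:
    - [35,0.3,0.03,-0.01,0]
    - [35,0.6,0.03,-0.02,0]
    - [35,0.9,0.03,-0.025,0]
    - [35,1.15,0.03,-0.025,0]
    - [35,1.3,0.03,-0.025,0]
    - [35,1.3,0.03,-0.025,0]

```text
t: 56.15
tcp_pos: [0.5238, 0.0348, 0.0558]
tool_rot: [-0.507, 0.493, -0.493, 0.507]
force: [0.0, 0.1, -1.3]
finger_gap: 0.552
```

Run:
```python
from h import *
st()
y=-.034
plan([[ax(y),y,.0562]],[JH])
```

```text
t 56.15 tcp [0.5238 0.0348 0.0558] R [-0.5072  0.4927 -0.4927  0.5072] F [ 0.0002  0.0526 -1.321 ] gap 0.552 q [-0.1468  0.6744  1.8181  0.0001  0.6491 -0.1759]
[ 2.295 -0.014  0.022] -0.007 dist mm 68.8
jaw heading 1.66 tcp [0.5238 0.0348 0.0558] gap 46.9 F [ 0.0002  0.0526 -1.321 ] t 56.15
```

Request:
apply_moves:
  motion:
    - [35,0.2,-0.01,0.01,0]
    - [35,0.4,-0.01,0.02,0]
    - [35,0.65,-0.01,0.02,0]
    - [35,0.9,-0.01,0.02,0]
    - [35,1.15,-0.01,0.02,0]
    - [35,1.4,-0.01,0.02,0]
    - [35,1.65,-0.01,0.02,0]
    - [35,1.9,-0.01,0.02,0]
    - [35,2.1,-0.01,0.02,0]
    - [35,2.25,-0.01,0.02,0]
    - [35,2.25,-0.01,0.02,0]

```text
t: 57.52
tcp_pos: [0.5264, -0.0326, 0.0561]
tool_rot: [-0.507, 0.493, -0.493, 0.507]
force: [0.1, 0.9, -1.2]
finger_gap: 0.555
```

Request:
apply_moves:
  motion:
    - [35,0.06,0,0,0]
    - [35,0.12,0,0,0]
    - [35,0.12,0,0,0]

```text
t: 57.9
tcp_pos: [0.5265, -0.0358, 0.0561]
tool_rot: [-0.507, 0.492, -0.492, 0.507]
force: [0.4, 0.0, -0.7]
finger_gap: 0.557
```

Request:
apply_moves:
  motion:
    - [35,0.05,0,0,0]
    - [35,0.1,0,0,0]
    - [35,0.1,0,0,0]

```text
t: 58.28
tcp_pos: [0.5266, -0.039, 0.0561]
tool_rot: [-0.507, 0.492, -0.493, 0.507]
force: [0.0, -0.5, -1.6]
finger_gap: 0.553
```

Request:
apply_moves:
  motion:
    - [35,0.05,0,0,0]
    - [35,0.1,0,0,0]
    - [35,0.1,0,0,0]

```text
t: 58.65
tcp_pos: [0.5266, -0.042, 0.0561]
tool_rot: [-0.507, 0.493, -0.493, 0.507]
force: [-0.2, 0.3, -1.4]
finger_gap: 0.554
```

Request:
apply_moves:
  motion:
    - [35,0.04,0,0,0]
    - [35,0.07,0,0,0]
    - [35,0.07,0,0,0]

```text
t: 59.02
tcp_pos: [0.5266, -0.043, 0.0561]
tool_rot: [-0.507, 0.493, -0.492, 0.508]
force: [0.4, 5.0, 0.2]
finger_gap: 0.551
```

Request:
apply_moves:
  motion:
    - [35,0.04,0,0,0]
    - [35,0.07,0,0,0]
    - [35,0.07,0,0,0]

```text
t: 59.4
tcp_pos: [0.5265, -0.0433, 0.0562]
tool_rot: [-0.506, 0.494, -0.492, 0.508]
force: [1.9, 12.5, 1.8]
finger_gap: 0.553
```

The second sleeve bears on the first: 12.5 N at y = −0.043, about 40 mm from the first. Releasing.

Request:
apply_moves:
  motion:
    - [35,-0.08,0,0,0]
    - [35,-0.08,0,0,0]
    - [52,-0.08,0,0,0]
    - [60,-0.08,0,0,0]
    - [68,-0.08,0,0,0]
    - [68,-0.08,0,0,0]
    - [68,-0.08,-0.6,0,0]
    - [68,-0.08,-1.6,0,0]
    - [68,-0.08,-3,0,0]
    - [68,-0.08,-5,0,0]
    - [68,-0.08,-6,0,0]
    - [68,-0.08,-6,0,0]

```text
t: 60.9
tcp_pos: [0.5282, -0.0441, 0.2388]
tool_rot: [-0.506, 0.49, -0.495, 0.508]
force: [0.4, 0.3, -0.7]
finger_gap: 0.797
```

Request:
apply_moves:
  motion:
    - [68,-2,0,-2,0]
    - [68,-4,0,-4,0]
    - [68,-4,0,-4,0]
    - [68,-4,0,-4,0]
    - [68,-4,0,-4,0]

```text
t: 61.52
tcp_pos: [0.4036, 0.0725, 0.2356]
tool_rot: [0.508, -0.492, 0.492, -0.507]
force: [0.0, -0.8, -0.2]
finger_gap: 0.794
```

Run:
```python
from h import *
st()
a=manip.snapshot('scene')[:,:,::-1];b=manip.snapshot('top')[:,:,::-1]
cv2.imwrite('pics/sc34.png',a);cv2.imwrite('pics/tp34.png',b)
crop('scene','s34',225,210,110,110,7,a)
crop('top','t34',295,205,130,80,6,b)
```

```text
t 61.525 tcp [0.4036 0.0725 0.2356] R [ 0.5076 -0.4923  0.4924 -0.5074] F [ 0.0034 -0.8463 -0.1603] gap 0.794 q [-0.0961  0.2311  1.9357 -0.0004  0.975  -0.1261]
```

View pics/s34.png

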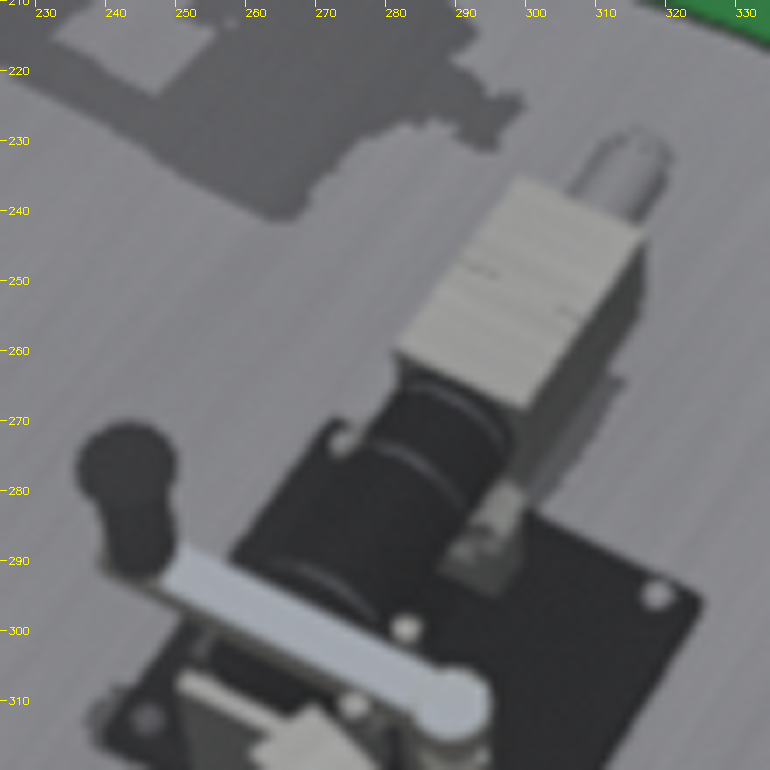

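View pics/t34.png

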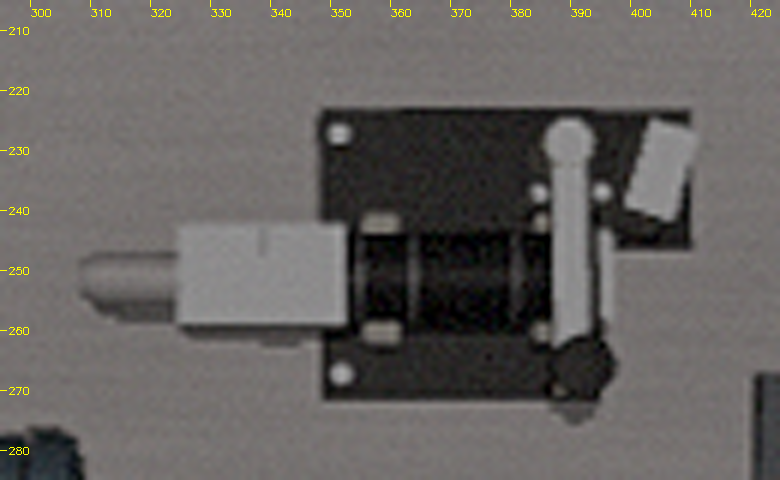

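View pics/tp34.png

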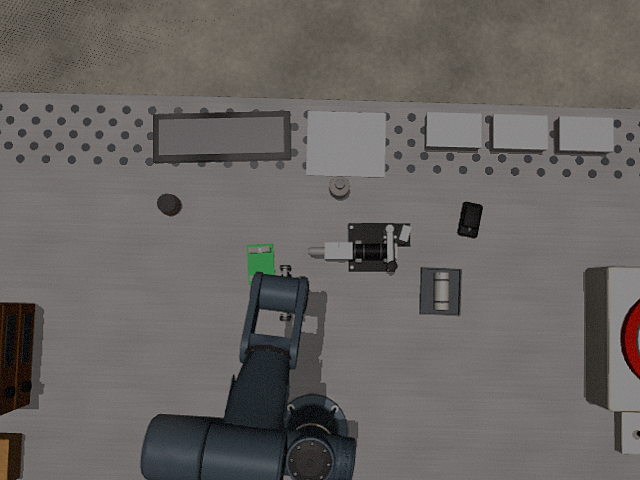

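View pics/sc34.png

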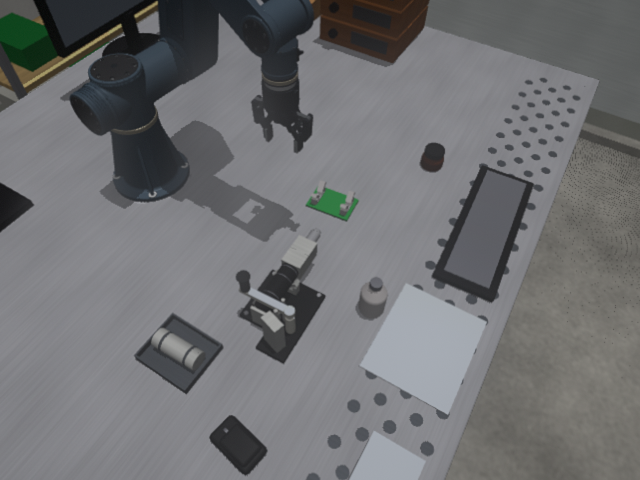

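The sleeves are closed up at the shoulder (324.5–353 px, about 81 mm). The bar is down, the mandrel is in the tray, the bystanders are in place and no third sleeve is on the bench. Handing in.

```bash
python3 -c "
from station import manip
print(manip.sign_off())"
```

```text
the job is handed in; nothing more can be done
None
```

I finished the job and handed it in at about 62 s of the 210 s allowed; the hand-in reports no verdict. I parked the clamp bar, laid the mandrel in the tray and seated the barrel in the cradle with its spigot out. Then I lowered the bar across the barrel again. Only after that did I push on the two sleeves that were present.

**Checks in the last pictures and forces:**
- **Barrel:** it is centred between the V-blocks to about 1 mm, and the bar lies across it between the keeper pins.
- **Sleeves:** the first stopped at the shoulder (6.8 N). The second stopped on the first (12.5 N), about 40 mm further out. Together they span about 81 mm in the top view, against 80 mm nominal.
- **Mandrel and bystanders:** the mandrel is centred in the tray. The bottle, jar and mouse are where they started, and the gripper is clear of everything.
- **Third sleeve:** none appeared in any view, so I took it as absent.

**What disagreed or was not measured:**
- **Camera offset:** the scene camera read about 5 mm off from the top camera in places. I placed parts using the top view and where the arm felt contact.
- **Knob grip:** the gripper read 27 mm on the 22 mm knob, but the bar lifted and turned properly.
- **Bar force:** I could not measure the bar's pressure on the barrel directly; I judged it by its height and by the arm's force as it came down.

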